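# Unlock the plate rack and load the gauge plate

## Robot

A 6-joint arm with a two-finger parallel gripper is mounted at the origin on a cart in front of the work surface, level with it; the furniture and walls round the work are solid. World frame = base frame: x ahead of the robot, y to its left, z up, the work surface at z = 0. Lengths are in m, angles in rad, forces in N, time in s.
With the tool pointing down it reaches from about 0.35 to 0.85 m from the base axis. Payload 8.1 kg.
Tool frame: the origin (TCP) lies on the centre line of the jaws, within the pads' length; the fingertips stand 17 mm ahead of it and the grasp point (between the pads) lies 2 mm behind it (robot.tip_reach is the z of the fingertips in the tool frame, in m); z points along the fingers, y is the direction in which the jaws open and shut (so a half turn about z gives the same grasp; the last joint's range is limited). The gripper opens to 93 mm and grips with 3 to 60 N. Pads are 15 mm wide; open, the fingers measure 128 mm over their backs; the gripper's body (75 mm by 188 mm) begins 65 mm behind the grasp point.
Start: joints at [1.245, 0.13, 1.488, -0, 1.523, -0.085], TCP at [0.143, 0.583, 0.236] pointing down, gripper open.
Joint ranges: [-2.96, 2.96], [-0.89, 2.26], [0.02, 2.5], [-1.34, 4.48], [0, 2.73], [-2.66, 2.66]. Speed limits (rad/s): [2.39, 2.39, 2.79, 3.14, 3.14, 3.14].

## Interface

Orientations are given as a rotation vector (axis times angle).
In Python, from plant import robot, read_camera, ticket gives the robot as it stands.
- The arm moves only by the tool arm_command, never from a script. Its argument "rows" is a list of rows, each a list of 7 numbers: the shift along the world's x, y, z each as a share of 0.8 m, from -1 to 1, then the turn, a rotation vector about the world's x, y, z each as a share of 30 degrees, from -1 to 1, then the closure, from 0 (fully open) to 1 (shut). A call has 1 to 12 rows; each row is the pose to reach, as a shift and turn from the pose measured when the call began; what a row does not reach only later rows make up. A row lasts 1/12 s, in which the tool goes at most 41.7 mm and 7.16 degrees, less where a joint would pass 70% of its speed; a pose out of reach is approached as far as the arm can. A call with a number of a shift or a turn outside -1 to 1 is refused whole. A call with a gripper value outside its range is refused whole. The fingers move at their own pace and stop on an object; "grip_force" is the grip in N (left out, the last holds). Time passes only in rows, so rows that repeat a pose let the fingers close. It gives the time, the measured TCP pose, the force and the opening at its end, in the units of the state.
- robot.read_state(): the state, without advancing time (a new reading comes with each control period).
- read_camera(name): name is "side" or "top" or "wrist"; returns a dict with "frame" (420x560x3 uint8, red, green, blue), "camera_matrix" (3x3 intrinsics, pixels), "dist_coeffs" ([k1, k2, p1, p2, k3] as OpenCV has them; the pictures are not rectified), "cam_to_world" (4x4, takes a point from camera to world coordinates). Camera axes: x right, y up, looking along -z (the intrinsics and any distortion apply to the point x, -y, -z); pixel columns grow to the right and rows downward; lengths in m; the calibration is good to about 2 mm. A picture is of the moment at which its call begins. There is no depth.
- ticket.close_job(): hands the job in, once; it reports no verdict.
The state is a dict: "t": time; "q": joint angles; "dq": joint speeds; "joint_torque": joint torques, N m; "tool_pos": TCP position; "orientation": TCP orientation; "force": force on the tool from outside, world axes, zero at the start; "wrist_torque": the same for the moment, N m; "opening": finger opening in m.
Only numpy, scipy, OpenCV 4.12 (cv2) and the standard library are available. Lean on these libraries where they do the work, as an engineer would, in place of code of your own. Each camera call takes 0.05 s, during which the arm holds its last target.

## Task

The plate rack is locked by a keeper bar snapped into two spring clips: pull the bar straight up out of the clips and lay it, not drop it, in the two V-notches of its rest, with both notches between the bar's two collars. Then take the gauge plate out of its wooden stand and slide it upright, fully home, into the rack slot whose width matches its thickness (the middle of the three widths), about flush with both ends of the slot.

Things in the scene. Friction and masses are not known exactly. Their poses are not given: they have to be found in the camera images.
- rack: Fixed rack, grey base 90 (x) x 250 (y) x 10 mm, origin under its centre on the bench. Three slot blocks side by side along y, 50 mm apart, order varies. Posts at y = +/-105 mm bear clips, open upward, reaching 13 mm above the keeper bar's axis. They hold the bar along y over the slots, axis 100 mm above the bench. Pulled straight up at its middle it yields at 12 to 18 N, then snaps out.
- keeper_mid (a point): Centre of the keeper bar: loose steel bar along its y axis, 232 mm long, 12 mm in diameter, 0.12 kg; it may roll about y. At its middle a ribbed dark grip sleeve, 16 mm in diameter and 50 mm long, to grip across. Two collars, 18 mm in diameter, 4 mm wide, 94 mm either side of the centre, just inside the clips.
- rest_mid (a point): Fixed V-rest: dark strip 30 (x) x 180 (y) x 8 mm with two V-notches, each 14 mm long, at y = +/-70 mm, open upward to 40 mm across, tops 52 mm above the bench. This point, midway between them and 40 mm above the bench, is where the bar's centre should lie; y is the bar's direction.
- plate_mid (a point): Centre, half-way up, of the loose aluminium gauge plate, 70 (x) x 8 (y, thickness) x 75 mm (z), 0.12 kg, standing on edge. At the start it stands in a fixed wooden block 80 x 60 x 23 mm, in a groove 12 mm wide and 13 mm deep: lower edge 10 mm, top edge 85 mm above the bench.
- slot_middle_floor (a point): Centre of the floor of the matching slot, 10 mm wide (y). Each slot is cut in an aluminium block 70 (x) x 50 (y) mm with a black floor, along x through its whole length, open at both ends and the top, 30 mm deep, lips rounded to 5 mm; floor 14 mm, lips 44 mm above the bench. The plate's centre is 37.5 mm above the floor when home.
- slot_narrow_floor (a point): Centre of the floor of the 5 mm slot, too narrow for the plate.
- slot_wide_floor (a point): Centre of the floor of the 16 mm slot, too wide for the plate.
Things that resemble listed ones, but are neither listed nor needed, are in the scene too. What is shaped like the part that bears plate_mid but pink or red is not meant.

How it is judged:
On the way:
1. the keeper bar lies in the V-rest, released (x of keeper_mid in the frame of rest_mid between -0.005 and 0.005 m and y of keeper_mid in the frame of rest_mid between -0.018 and 0.018 m and z of keeper_mid in the frame of rest_mid between -0.005 and 0.005 m and angle between the y axis of keeper_mid and the y axis of rest_mid, either way round below 0.06 rad and linear speed of keeper below 0.03 m/s and contact force between the fingers and keeper below 0.1 N), for 0.2 s.
At the end, for the whole second after the job is handed in: Bar released and at rest in both V-notches: centre within 18 mm along, 5 mm across and in height, parallel within 0.06 rad. Plate released and at rest in the 10 mm slot: on its floor within 3 mm, within 4 mm of its centre plane and 15 mm of its middle along it, faces parallel within 0.08 rad (all of step 1 and x of plate_mid in the frame of slot_middle_floor between -0.015 and 0.015 m and y of plate_mid in the frame of slot_middle_floor between -0.004 and 0.004 m and z of plate_mid in the frame of slot_middle_floor between 0.034 and 0.0405 m and angle between the y axis of plate_mid and the y axis of slot_middle_floor, either way round below 0.08 rad and linear speed of plate below 0.03 m/s and contact force between the fingers and plate below 0.1 N); the robot touches nothing.
It fails at once if the keeper bar is dropped or thrown: it moves faster than 0.8 m/s while not held (linear speed of keeper above 0.8 m/s and contact force between the fingers and keeper below 0.1 N).
It also fails if it takes over 58 s, if anything falls off the work surface, if the arm or the gripper's body presses on something with over 40 N, if the wrist force passes 120 N, or if a joint passes its speed limit or range.

## Working session

There is one attempt and no reset: what is moved stays moved. The work goes in short steps, Python scripts to look and compute and a tool call to move; the robot and the scene stay as the last step left them, time stands still between calls to the robot, and variables do not carry over. Pictures are saved under pics/ and viewed, and the job is handed in when it is done.

Besides the shell and the picture viewer there is one more tool, called after "Request:" in YAML: its name, and indented under it one key for each argument. arm_command: Moves the arm, as the interface text tells. Shift numbers are shares of 0.8 m and turn numbers shares of 30 degrees, none past 1 either way. Its arguments: {"type":"object","properties":{"rows":{"type":"array","items":{"type":"array","items":{"type":"number","minimum":-1,"maximum":1}}},"grip_force":{"type":"number"}},"required":["rows"]}

```bash
ls; mkdir -p pics; python3 - <<'E'
from plant import robot, read_camera, ticket
import cv2
s=robot.read_state(); print(s)
import pickle
d={}
for n in ["side","top","wrist"]:
    c=read_camera(n); d[n]=c
    cv2.imwrite(f"pics/{n}0.png",c["frame"][:,:,::-1])
    print(n,c["camera_matrix"],c["dist_coeffs"],c["cam_to_world"])
pickle.dump(d,open("c0.pkl","wb"))
E
```

```text
pics
{'t': 0.0, 'q': array([ 1.24458794e+00,  1.31173301e-01,  1.48924457e+00,  5.85857435e-06,
        1.52297800e+00, -8.54368979e-02]), 'dq': array([-0.00037421, -0.00037418,  0.00132205, -0.00181517,  0.00038831,
        0.00137209]), 'joint_torque': array([-1.00541649e-03, -5.59848690e+01, -4.91752946e+01,  7.65645225e-02,
        3.59807862e-02, -1.07921812e-04]), 'tool_pos': array([0.14290209, 0.58220004, 0.23459922]), 'orientation': array([-3.77245445e-01, -3.11848220e+00,  2.77048623e-03]), 'force': array([-0.92255122, -0.14264044, -0.00737337]), 'wrist_torque': array([ 0.01837552,  0.04976538, -0.05961248]), 'opening': 0.09284280203504848}
side [[391.32882345   0.         271.71501258]
 [  0.         391.32882345 201.83406071]
 [  0.           0.           1.        ]] [-0.0612031  0.         0.         0.         0.       ] [[ 0.94522229  0.18752605 -0.26718684  0.39158749]
 [-0.32598741  0.58476245 -0.74282238 -0.7128629 ]
 [ 0.01694228  0.78923182  0.61386163  0.6485993 ]
 [ 0.          0.          0.          1.        ]]
top [[500.85136015   0.         279.53001163]
 [  0.         500.85136015 212.36543498]
 [  0.           0.           1.        ]] [-0.02068912  0.          0.          0.          0.        ] [[ 0.01178118  0.98207245 -0.18813533  0.41424795]
 [-0.99986761  0.00945822 -0.01324029 -0.05496625]
 [-0.01122349  0.18826641  0.98205386  1.31457201]
 [ 0.          0.          0.          1.        ]]
wrist [[334.80189624   0.         276.59238334]
 [  0.         334.80189624 211.65816506]
 [  0.           0.           1.        ]] [-0.01710037  0.          0.          0.          0.        ] [[ 0.2386468  -0.93246179 -0.27122448  0.06611826]
 [ 0.97110494  0.22865924  0.06833855  0.60085359]
 [-0.0017051  -0.27969621  0.96008704  0.38417206]
 [ 0.          0.          0.          1.        ]]
```

View pics/side0.png

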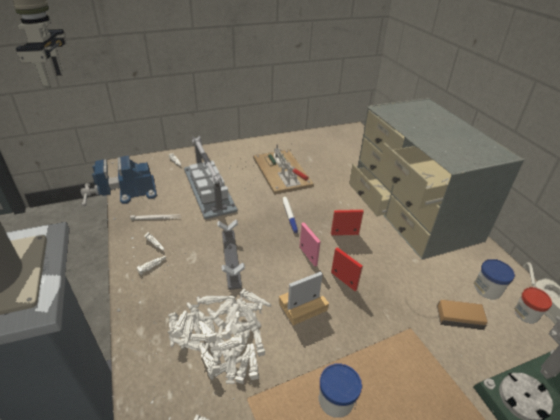

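View pics/top0.png

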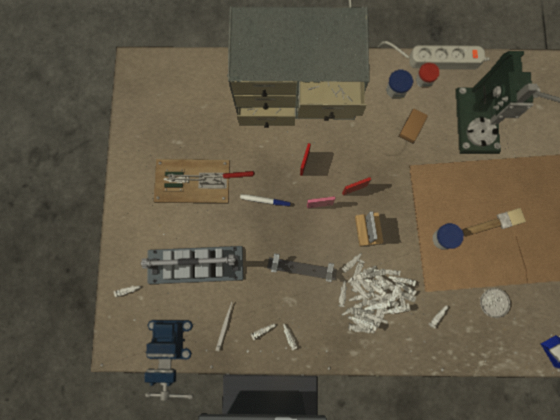

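View pics/wrist0.png

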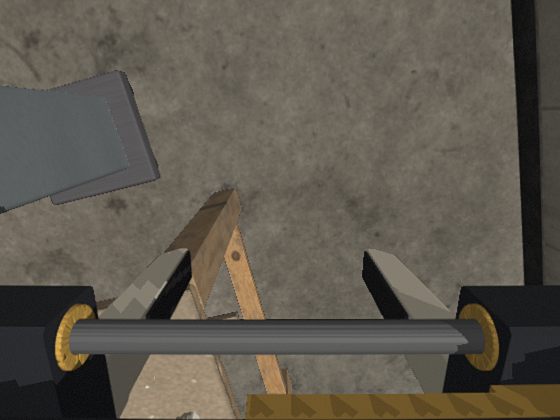

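```bash
python3 - <<'E'
import cv2
a=cv2.imread("pics/top0.png"); b=cv2.imread("pics/side0.png")
cv2.imwrite("pics/c1.png",cv2.resize(a[190:300,135:395],None,fx=3,fy=3,interpolation=cv2.INTER_CUBIC))
cv2.imwrite("pics/c2.png",cv2.resize(b[130:330,170:370],None,fx=3,fy=3,interpolation=cv2.INTER_CUBIC))
E
```

```text
(no output)
```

View pics/c1.png

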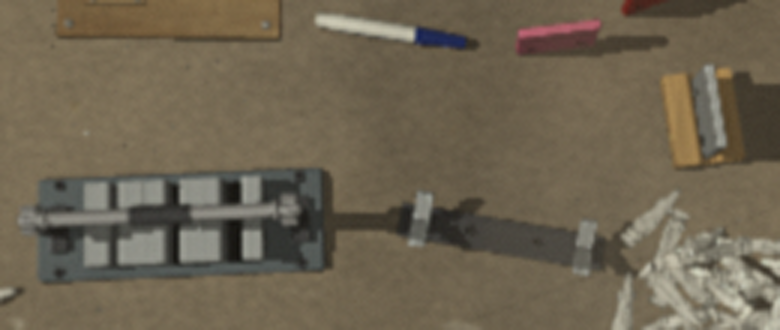

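View pics/c2.png

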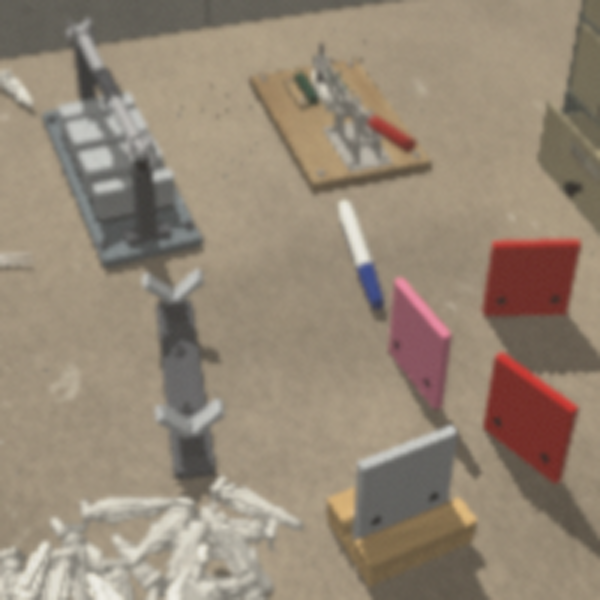

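```bash
cat > h.py <<'E'
import numpy as np, cv2
from scipy.spatial.transform import Rotation as R
def ray(c,p):
    u=cv2.undistortPoints(np.array([[p]],float),c["camera_matrix"],c["dist_coeffs"])[0,0]
    T=c["cam_to_world"]; d=T[:3,:3]@np.array([u[0],-u[1],-1.]); return T[:3,3],d/np.linalg.norm(d)
def onz(c,p,z):
    o,d=ray(c,p); return o+d*(z-o[2])/d[2]
def tri(rs):
    A=0;b=0
    for o,d in rs:
        P=np.eye(3)-np.outer(d,d);A=A+P;b=b+P@o
    x=np.linalg.solve(A,b); return x,[np.linalg.norm((np.eye(3)-np.outer(d,d))@(x-o)) for o,d in rs]
def proj(c,x):
    T=c["cam_to_world"]; q=T[:3,:3].T@(np.array(x)-T[:3,3]); q=q*[1,-1,-1]
    return cv2.projectPoints(q[None],np.zeros(3),np.zeros(3),c["camera_matrix"],c["dist_coeffs"])[0][0,0]
def snap(name,tag):
    from plant import read_camera
    import pickle
    c=read_camera(name); cv2.imwrite(f"pics/{tag}.png",c["frame"][:,:,::-1]); pickle.dump(c,open(tag+".pkl","wb")); return c
E
python3 - <<'E'
from h import *; import pickle
d=pickle.load(open("c0.pkl","rb")); t=d["top"]
f=lambda x,y:(135+x/3,190+y/3)
for n,p,z in [("bar L",(22,220),.1),("bar R",(300,209),.1),("sleeve",(160,214),.108),("VL",(421,218),.052),("VR",(585,246),.052),("plate a",(709,66),.085),("plate b",(717,154),.085)]:
    print(n,onz(t,f(*p),z).round(4))
s=robot=None
from plant import robot
q=robot.read_state(); T=R.from_rotvec(q["orientation"]).as_matrix(); print(T.round(3))
w=d["wrist"]["cam_to_world"]; print("cam in tool",T.T@(w[:3,3]-q["tool_pos"]))
print((T.T@w[:3,:3]).round(3))
E
```

```text
bar L [0.5174 0.2938 0.1   ]
bar R [0.5289 0.0682 0.1   ]
sleeve [0.5229 0.1801 0.108 ]
VL [ 0.527  -0.0289  0.052 ]
VR [ 0.5051 -0.1663  0.052 ]
plate a [ 0.6529 -0.2676  0.085 ]
plate b [ 0.5792 -0.2725  0.085 ]
[[-0.971  0.238 -0.   ]
 [ 0.238  0.971 -0.001]
 [ 0.    -0.001 -1.   ]]
cam in tool [ 0.07902879 -0.00051305 -0.14933561]
[[-0.    0.96  0.28]
 [ 1.    0.    0.  ]
 [ 0.    0.28 -0.96]]
```

Request:
arm_command:
  rows:
    - [0.475,-0.504,0.0,0,0,-1,0]
    - [0.475,-0.504,0.0,0,0,-1,0]
    - [0.475,-0.504,0.0,0,0,-1,0]
    - [0.475,-0.504,0.0,0,0,-1,0]
    - [0.475,-0.504,0.0,0,0,-1,0]
    - [0.475,-0.504,0.0,0,0,-1,0]

```text
t: 0.65
tool_pos: [0.3152, 0.399, 0.2351]
orientation: [-1.174, -2.913, 0.002]
force: [1.5, 0.9, -0.6]
opening: 0.0933
```

```bash
cat > st.py <<'E'
from h import *; from plant import robot
import sys
s=robot.read_state(); M=R.from_rotvec(s["orientation"]).as_matrix()
print("t",round(s["t"],2),"pos",s["tool_pos"].round(4),"yang",np.degrees(np.arctan2(M[1,1],M[0,1])).round(2),"z",M[:,2].round(4),"F",s["force"].round(2),"open",round(s["opening"],4),"q",s["q"].round(2))
if len(sys.argv)>1:
    g=np.array([float(v) for v in sys.argv[1:4]]); a=float(sys.argv[4])
    x=np.radians(a); Y=np.array([np.cos(x),np.sin(x),0]);Z=np.array([0,0,-1.]);G=np.stack([np.cross(Y,Z),Y,Z],1)
    rv=R.from_matrix(G@M.T).as_rotvec()
    print("shift shares",((g-s["tool_pos"])/.8).round(4),"turn shares",(np.degrees(rv)/30).round(3), "dist rows",np.linalg.norm(g-s["tool_pos"])/.0417)
E
python3 st.py .523 .18 .22 2.9
```

```text
t 0.65 pos [0.3152 0.399  0.2351] yang 46.1 z [-0.0012 -0.0011 -1.    ] F [ 1.54  0.91 -0.62] open 0.0933 q [ 0.8  -0.12  1.74  0.    1.52 -0.  ]
shift shares [ 0.2598 -0.2737 -0.0188] turn shares [ 1.00e-03 -3.00e-03 -1.44e+00] dist rows 7.24839931668485
```

Request:
arm_command:
  rows:
    - [0.26,-0.274,-0.02,0,0,-1,0]
    - [0.26,-0.274,-0.02,0,0,-1,0]
    - [0.26,-0.274,-0.02,0,0,-1,0]
    - [0.26,-0.274,-0.02,0,0,-1,0]
    - [0.26,-0.274,-0.02,0,0,-1,0]

```text
t: 1.07
tool_pos: [0.4582, 0.2476, 0.224]
orientation: [-1.898, -2.502, 0.002]
force: [1.4, 0.7, -0.5]
opening: 0.093
```

```bash
python3 st.py .523 .18 .22 2.9
```

```text
t 1.07 pos [0.4582 0.2476 0.224 ] yang 15.65 z [-1.5e-03 -3.0e-04 -1.0e+00] F [ 1.35  0.65 -0.52] open 0.093 q [ 0.4  -0.08  1.72  0.    1.5   0.12]
shift shares [ 0.0809 -0.0845 -0.005 ] turn shares [ 0.    -0.003 -0.425] dist rows 2.246980713525397
```

Request:
arm_command:
  rows:
    - [0.081,-0.085,-0.005,0,0,-0.425,0.2]
    - [0.081,-0.085,-0.005,0,0,-0.425,0.2]
    - [0.081,-0.085,-0.005,0,0,-0.425,0.2]
    - [0.081,-0.085,-0.005,0,0,-0.425,0.2]
    - [0.081,-0.085,-0.005,0,0,-0.425,0.2]

```text
t: 1.48
tool_pos: [0.5228, 0.1793, 0.2194]
orientation: [-2.163, -2.275, 0.003]
force: [0.4, 0.2, 0.1]
opening: 0.0747
```

```bash
python3 st.py; python3 -c "
from h import *
snap('wrist','w1')"
```

```text
t 1.48 pos [0.5228 0.1793 0.2194] yang 2.88 z [-3.e-03  3.e-04 -1.e+00] F [0.4  0.17 0.08] open 0.0747 q [0.24 0.01 1.64 0.   1.49 0.19]
```

View pics/w1.png

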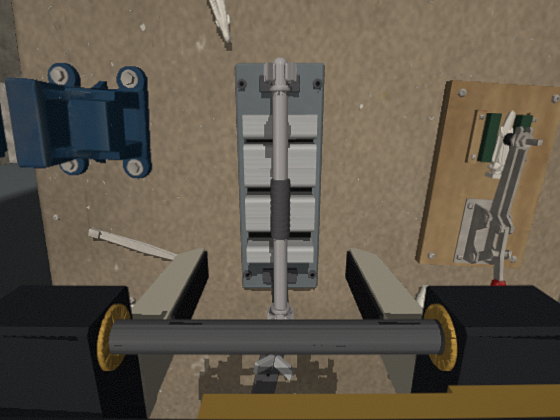

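```bash
python3 - <<'E'
from h import *
a=cv2.imread("pics/w1.png")
cv2.imwrite("pics/w1c.png",cv2.resize(a[50:300,220:340],None,fx=2.4*2,fy=2.4,interpolation=cv2.INTER_CUBIC))
import pickle
c=pickle.load(open("w1.pkl","rb"))
g=cv2.cvtColor(a,cv2.COLOR_BGR2GRAY)
for cols in [(250,268),(296,314)]:
    p=g[105:275,cols[0]:cols[1]].mean(1)
    print(cols,[(105+i,int(v)) for i,v in enumerate(p)])
for r in (100,120,160,200,220,250,270): print(r,g[r,262:300].tolist())
E
```

```text
(250, 268) [(105, 99), (106, 99), (107, 99), (108, 98), (109, 98), (110, 98), (111, 98), (112, 98), (113, 97), (114, 108), (115, 143), (116, 155), (117, 152), (118, 151), (119, 150), (120, 151), (121, 149), (122, 149), (123, 149), (124, 142), (125, 137), (126, 142), (127, 143), (128, 140), (129, 139), (130, 138), (131, 141), (132, 143), (133, 143), (134, 134), (135, 123), (136, 109), (137, 89), (138, 74), (139, 37), (140, 9), (141, 13), (142, 39), (143, 56), (144, 103), (145, 131), (146, 150), (147, 159), (148, 161), (149, 153), (150, 143), (151, 141), (152, 141), (153, 140), (154, 139), (155, 140), (156, 142), (157, 145), (158, 152), (159, 150), (160, 152), (161, 155), (162, 154), (163, 152), (164, 150), (165, 152), (166, 155), (167, 155), (168, 148), (169, 149), (170, 149), (171, 148), (172, 150), (173, 152), (174, 154), (175, 152), (176, 149), (177, 153), (178, 154), (179, 152), (180, 151), (181, 150), (182, 155), (183, 154), (184, 138), (185, 121), (186, 92), (187, 50), (188, 18), (189, 9), (190, 12), (191, 34), (192, 55), (193, 54), (194, 59), (195, 108), (196, 115), (197, 131),
[... 3490 characters left out ...]
 174, 178, 176, 176, 176, 179, 182, 146, 67, 51, 58, 60, 67, 68, 69, 70, 70, 71, 66, 67, 64, 62, 58, 55, 48, 40, 56, 175, 180, 179, 176, 176, 176, 176, 176, 176, 174]
220 [152, 150, 152, 150, 149, 151, 154, 154, 81, 48, 50, 59, 60, 67, 68, 69, 68, 65, 70, 66, 63, 60, 57, 54, 55, 50, 41, 43, 117, 150, 149, 150, 147, 150, 147, 149, 149, 146]
250 [176, 175, 177, 176, 176, 180, 178, 105, 89, 90, 92, 88, 112, 128, 137, 149, 148, 142, 140, 140, 138, 130, 119, 102, 89, 145, 177, 178, 175, 176, 176, 177, 176, 177, 176, 175, 176, 177]
270 [52, 36, 38, 33, 34, 38, 31, 37, 35, 36, 33, 56, 111, 128, 139, 144, 146, 139, 138, 140, 137, 128, 118, 104, 89, 47, 36, 35, 38, 38, 38, 38, 39, 36, 36, 45, 54, 55]
```

View pics/w1c.png

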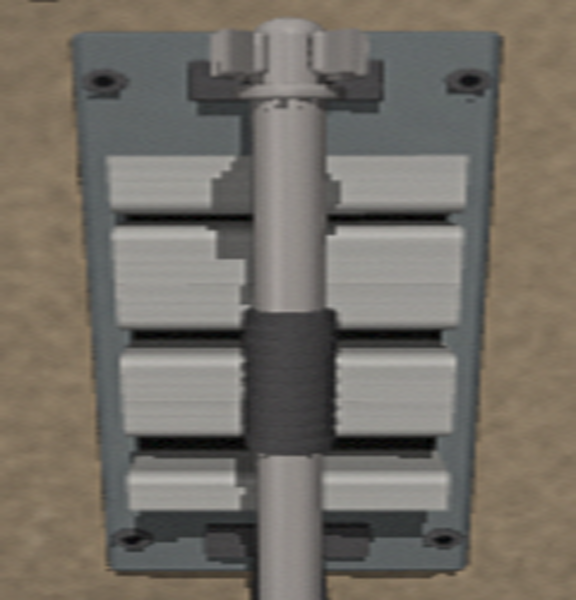

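```bash
python3 - <<'E'
from h import *
import pickle
c=pickle.load(open("w1.pkl","rb"))
t=pickle.load(open("c0.pkl","rb"))["top"]
f=lambda p:onz(c,*p).round(4)
X=lambda x,y:(220+x/4.8,50+y/2.4)
print("base corners",[f((X(*p),.01)) for p in [(74,33),(501,33),(466,576),(109,572)]])
print("bolts",[f((X(*p),.012)) for p in [(104,81),(468,81),(442,540),(133,541)]])
print("bar L end",f((X(290,20),.1)),"sleeve up",f((X(283,311),.106)),"low",f((X(291,455),.106)),"mid",f((X(288,383),.108)))
print("bar rows",[f(((272+8,r),.104)) for r in ()])
print("bar edge centre r100",f(((279.0,100),.103)),f(((280.5,220),.103)),f(((280.5,270),.103)))
print("slot floor edges left", [f(((259,r),z)) for r,z in [(139,.044),(144.5,.044),(186.5,.044),(196,.044),(231,.044),(245.5,.044)]])
print("slot floor edges right", [f(((305,r),z)) for r,z in [(186.5,.044),(196,.044)]])
print("block x extents", [f((X(*p),.044)) for p in [(110,290),(465,290),(119,390),(458,390)]])
print("block y ext", f(((259,114.5),.044)),f(((259,262),.044)))
E
```

```text
base corners [array([0.4739, 0.3032, 0.01  ]), array([0.5621, 0.3076, 0.01  ]), array([0.5757, 0.0573, 0.01  ]), array([0.4866, 0.055 , 0.01  ])]
bolts [array([0.4807, 0.2846, 0.012 ]), array([0.5566, 0.2884, 0.012 ]), array([0.5679, 0.0778, 0.012 ]), array([0.4923, 0.0734, 0.012 ])]
bar L end [0.5181 0.2969 0.1   ] sleeve up [0.5217 0.207  0.106 ] low [0.5258 0.1562 0.106 ] mid [0.5238 0.1829 0.108 ]
bar rows []
bar edge centre r100 [0.5186 0.2673 0.103 ] [0.5248 0.1725 0.103 ] [0.5273 0.1268 0.103 ]
slot floor edges left [array([0.5016, 0.2335, 0.044 ]), array([0.5018, 0.2283, 0.044 ]), array([0.5032, 0.1874, 0.044 ]), array([0.5036, 0.1778, 0.044 ]), array([0.5049, 0.1408, 0.044 ]), array([0.5055, 0.1248, 0.044 ])]
slot floor edges right [array([0.5487, 0.1897, 0.044 ]), array([0.5494, 0.1801, 0.044 ])]
block x extents [array([0.487 , 0.2022, 0.044 ]), array([0.5591, 0.2059, 0.044 ]), array([0.4898, 0.1599, 0.044 ]), array([0.5612, 0.1635, 0.044 ])]
block y ext [0.5008 0.2559 0.044 ] [0.5061 0.1061 0.044 ]
```

Request:
arm_command:
  rows:
    - [0.0015,0.0028,-0.05,0,0,0,0.2]
    - [0.0015,0.0028,-0.1,0,0,0,0.2]
    - [0.0015,0.0028,-0.14,0,0,0,0.3]
    - [0.0015,0.0028,-0.1518,0,0,0,0.4]
    - [0.0015,0.0028,-0.1518,0,0,0,0.5]
  grip_force: 50

```text
t: 1.95
tool_pos: [0.5201, 0.1832, 0.095]
orientation: [-2.156, -2.277, 0.011]
force: [0.4, 0.2, 0.3]
opening: 0.0591
```

```bash
python3 st.py .524 .1815 .098 3; python3 -c "
from h import *
snap('wrist','w2');snap('side','s2')"
```

```text
t 1.95 pos [0.5201 0.1832 0.095 ] yang 3.12 z [-9.2e-03 -9.0e-04 -1.0e+00] F [0.44 0.2  0.29] open 0.0591 q [0.24 0.12 1.76 0.   1.27 0.19]
shift shares [ 0.0049 -0.0021  0.0037] turn shares [ 0.002 -0.018 -0.004] dist rows 0.12430988273418632
```

View pics/w2.png

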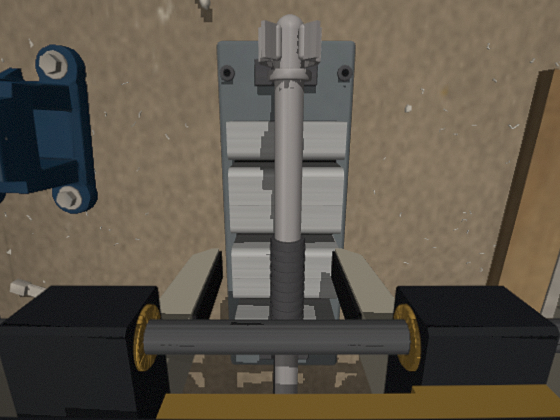

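Request:
arm_command:
  rows:
    - [0.005,-0.002,0.004,0,-0.018,0,0.5]
    - [0.005,-0.002,0.004,0,-0.018,0,0.55]
    - [0.005,-0.002,0.004,0,-0.018,0,0.65]

```text
t: 2.3
tool_pos: [0.5299, 0.1825, 0.1061]
orientation: [2.156, 2.274, 0.016]
force: [0.1, 0.5, 0.3]
opening: 0.0392
```

```bash
python3 st.py .524 .1815 .098 3; python3 -c "
from h import *
snap('wrist','w3')"
```

```text
t 2.3 pos [0.5299 0.1825 0.1061] yang 3.07 z [ 0.013   0.0021 -0.9999] F [0.07 0.54 0.32] open 0.0392 q [ 0.24  0.11  1.75 -0.    1.27  0.19]
shift shares [-0.0073 -0.0012 -0.0101] turn shares [-0.004  0.025 -0.002] dist rows 0.24105367140857833
```

View pics/w3.png

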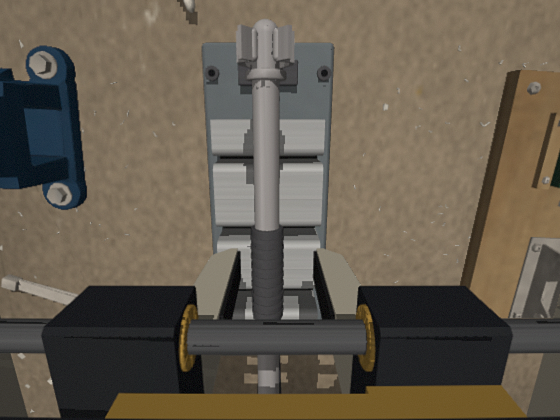

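```bash
python3 st.py .524 .1815 .098 3;python3 -c "
from h import *
snap('wrist','w4')";python3 st.py .524 .1815 .098 3
```

```text
t 2.35 pos [0.5293 0.1823 0.1053] yang 3.06 z [ 0.0116  0.0018 -0.9999] F [-1.12  0.09  0.15] open 0.0357 q [ 0.24  0.11  1.75 -0.    1.27  0.19]
shift shares [-0.0066 -0.001  -0.0091] turn shares [-0.003  0.022 -0.002] dist rows 0.217447894456499
t 2.4 pos [0.5288 0.1821 0.1046] yang 3.06 z [ 0.0104  0.0015 -0.9999] F [0.26 0.13 0.08] open 0.0337 q [ 0.24  0.11  1.75 -0.    1.27  0.19]
shift shares [-0.006  -0.0008 -0.0083] turn shares [-0.003  0.02  -0.002] dist rows 0.19710145814747193
```

Request:
arm_command:
  rows:
    - [-0.006,-0.001,-0.008,0,0.02,0,0.62]
    - [-0.006,-0.001,-0.008,0,0.02,0,0.62]
    - [-0.006,-0.001,-0.008,0,0.02,0,0.62]
    - [-0.006,-0.001,-0.008,0,0.02,0,0.62]

```text
t: 2.73
tool_pos: [0.5237, 0.1812, 0.0979]
orientation: [-2.161, -2.279, -0.001]
force: [0.3, -0.3, 0.5]
opening: 0.0352
```

```bash
python3 st.py .524 .1815 .098 3;python3 -c "
from h import *
snap('wrist','w5')";python3 st.py .524 .1815 .098 3
```

```text
t 2.73 pos [0.5237 0.1812 0.0979] yang 3.05 z [-8.0e-04  1.4e-03 -1.0e+00] F [ 0.26 -0.35  0.45] open 0.0352 q [0.24 0.12 1.76 0.   1.26 0.19]
shift shares [0.0003 0.0004 0.0002] turn shares [-0.003 -0.002 -0.002] dist rows 0.010539840285496049
t 2.78 pos [0.5239 0.1812 0.098 ] yang 3.05 z [-5.0e-04  1.4e-03 -1.0e+00] F [-1.12 -0.61  0.26] open 0.0354 q [0.24 0.12 1.76 0.   1.26 0.19]
shift shares [0.0002 0.0003 0.    ] turn shares [-0.003 -0.001 -0.002] dist rows 0.00719672581038394
```

View pics/w5.png

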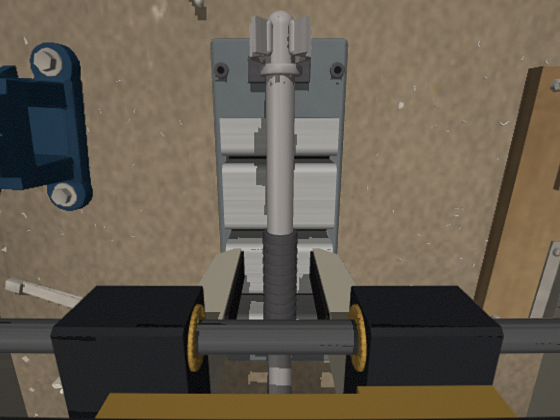

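Request:
arm_command:
  rows:
    - [0,0,0,0,0,0,0.85]
    - [0,0,0,0,0,0,1]
    - [0,0,0,0,0,0,1]
    - [0,0,0,0,0,0,1]
    - [0,0,0,0,0,0,1]
    - [0,0,0,0,0,0,1]
  grip_force: 50

```text
t: 3.28
tool_pos: [0.5241, 0.1813, 0.0981]
orientation: [-2.161, -2.279, -0.002]
force: [1.7, -0.4, -0.7]
opening: 0.0146
```

```bash
python3 st.py .524 .1815 .098 3
```

```text
t 3.28 pos [0.5241 0.1813 0.0981] yang 3.05 z [ 1.0e-04  1.5e-03 -1.0e+00] F [ 1.74 -0.38 -0.72] open 0.0146 q [0.24 0.12 1.76 0.   1.26 0.19]
shift shares [-0.0002  0.0003 -0.0002] turn shares [-0.003  0.    -0.002] dist rows 0.0070886813493334115
```

Request:
arm_command:
  rows:
    - [0,0,0.004,0,0,0,1]
    - [0,0,0.008,0,0,0,1]
    - [0,0,0.012,0,0,0,1]
    - [0,0,0.016,0,0,0,1]
    - [0,0,0.02,0,0,0,1]
    - [0,0,0.025,0,0,0,1]
    - [0,0,0.03,0,0,0,1]
    - [0,0,0.035,0,0,0,1]

```text
t: 3.95
tool_pos: [0.5239, 0.1811, 0.1265]
orientation: [-2.161, -2.279, -0.001]
force: [0.1, -1.0, -4.3]
opening: 0.0147
```

```bash
python3 st.py .524 .1815 .18 3;python3 -c "
from h import *
snap('wrist','w6');snap('side','s6')"
```

```text
t 3.95 pos [0.5239 0.1811 0.1265] yang 3.04 z [-6.0e-04  1.2e-03 -1.0e+00] F [ 0.05 -1.03 -4.27] open 0.0147 q [0.24 0.09 1.74 0.   1.32 0.19]
shift shares [0.0001 0.0005 0.0669] turn shares [-0.002 -0.001 -0.001] dist rows 1.2841009804891343
```

View pics/w6.png

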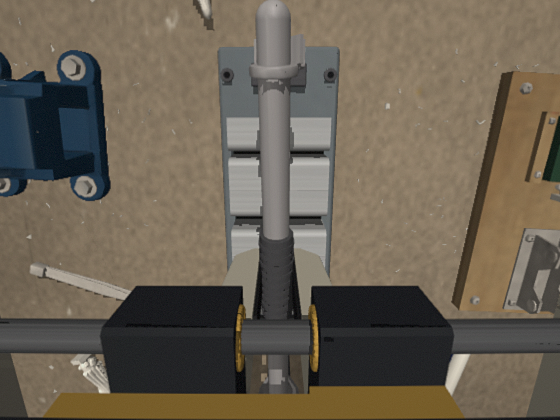

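Request:
arm_command:
  rows:
    - [0,0,0.05,0,0,0,1]
    - [0,0,0.09,0,0,0,1]
    - [-0.004,-0.05,0.09,0,0,-0.1,1]
    - [-0.006,-0.1,0.09,0,0,-0.2,1]
    - [-0.008,-0.15,0.09,0,0,-0.3,1]
    - [-0.01,-0.2,0.09,0,0,-0.4,1]
    - [-0.01,-0.25,0.09,0,0,-0.4,1]
    - [-0.01,-0.3,0.09,0,0,-0.4,1]
    - [-0.01,-0.34,0.09,0,0,-0.4,1]
    - [-0.01,-0.349,0.09,0,0,-0.4,1]
    - [-0.01,-0.349,0.09,0,0,-0.4,1]
    - [-0.01,-0.349,0.09,0,0,-0.4,1]

```text
t: 5.05
tool_pos: [0.5168, -0.0976, 0.1999]
orientation: [2.389, 2.04, 0.005]
force: [-0.4, 1.0, -1.0]
opening: 0.0149
```

```bash
python3 -c "
from h import *
snap('wrist','w7');snap('top','t7');snap('side','s7')
for n in 'ts':
  a=cv2.imread(f'pics/{n}7.png'); a=a[190:300,130:390] if n=='t' else a[150:310,140:340]
  cv2.imwrite(f'pics/{n}7c.png',cv2.resize(a,None,fx=3,fy=3,interpolation=cv2.INTER_CUBIC))
"; python3 st.py .516 -.0976 .198 -9.1
```

```text
t 5.2 pos [ 0.5168 -0.0963  0.1996] yang -8.86 z [ 0.0021  0.002  -1.    ] F [-0.02 -0.66 -1.48] open 0.0147 q [-0.28 -0.05  1.74  0.    1.45 -0.13]
shift shares [-0.001  -0.0016 -0.002 ] turn shares [-0.004  0.004 -0.008] dist rows 0.05235278336092566
```

View pics/w7.png

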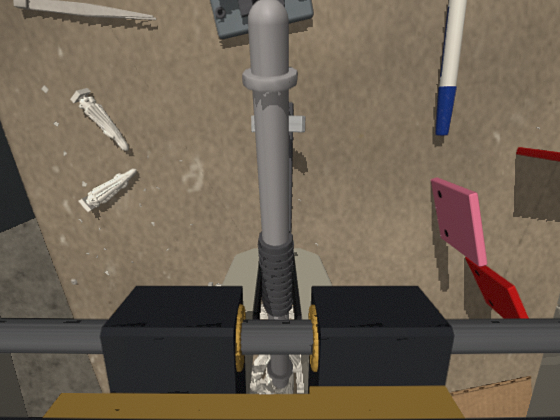

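View pics/t7c.png

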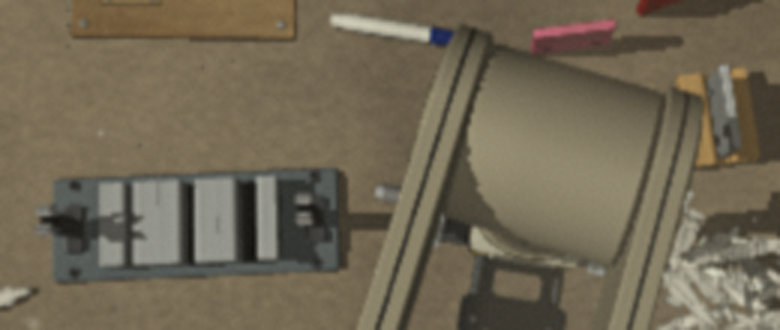

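View pics/s7c.png

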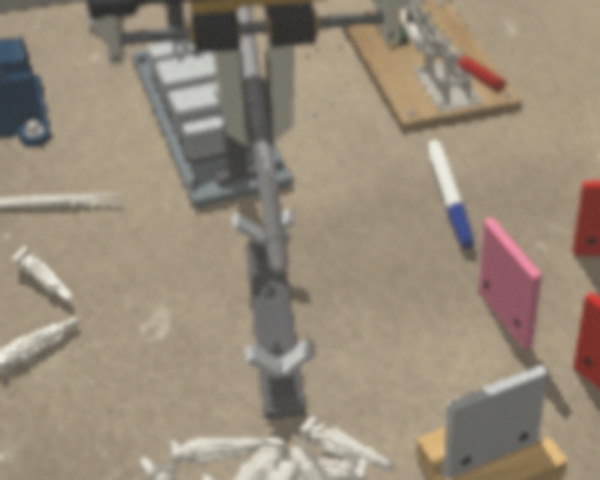

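```bash
python3 - <<'E'
from h import *
import pickle
a=cv2.imread("pics/s7.png"); cv2.imwrite("pics/s7d.png",cv2.resize(a[150:270,190:280],None,fx=6,fy=5,interpolation=cv2.INTER_CUBIC))
a=cv2.imread("pics/t7.png"); cv2.imwrite("pics/t7d.png",cv2.resize(a[230:300,240:340],None,fx=8,fy=8,interpolation=cv2.INTER_CUBIC))
a=cv2.imread("pics/w7.png"); cv2.imwrite("pics/w7d.png",cv2.resize(a[0:290,210:350],None,fx=4,fy=2,interpolation=cv2.INTER_CUBIC))
E
```

```text
(no output)
```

View pics/s7d.png

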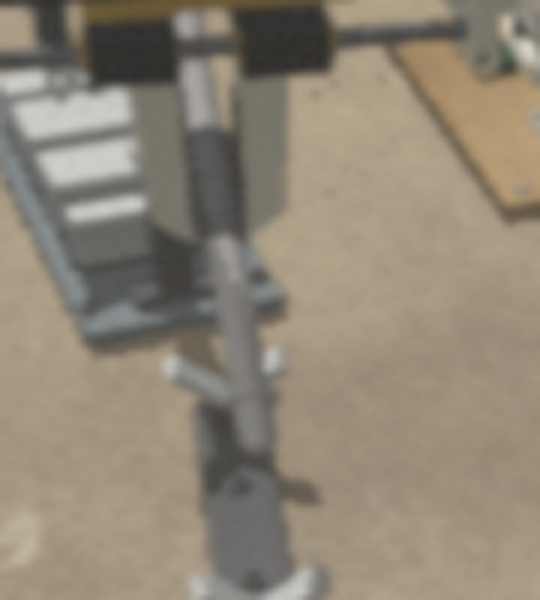

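View pics/t7d.png

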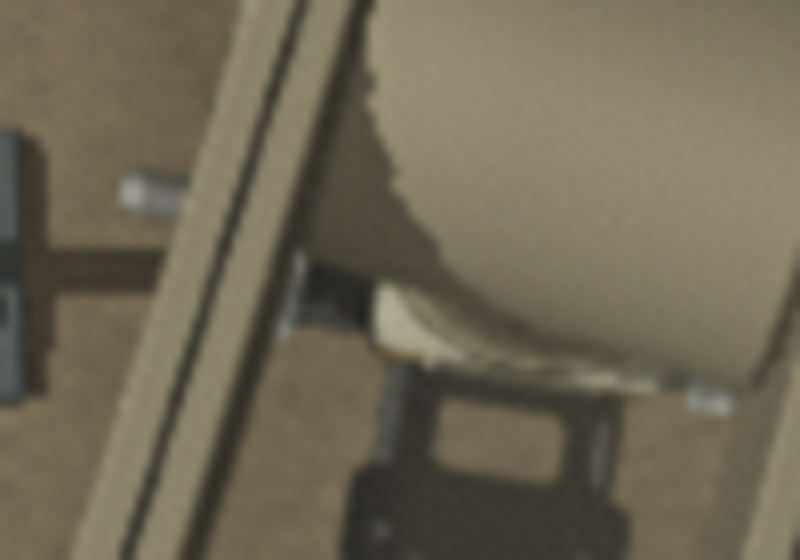

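View pics/w7d.png

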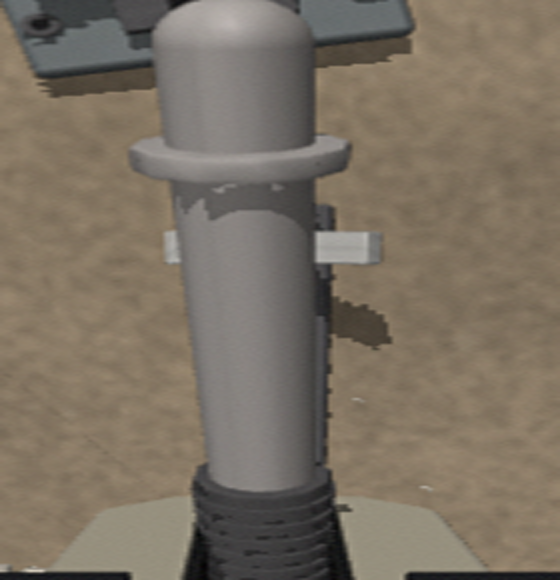

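```bash
python3 - <<'E'
from h import *
import pickle
w,t,s=[pickle.load(open(n+"7.pkl","rb")) for n in "wts"]
A=tri([ray(w,(210+235/4,3)),ray(t,(240+122/8,230+190/8))]); print("+y end",A)
B=tri([ray(s,(190+254/6,150+465/5)),ray(t,(240+733/8,230+401/8))]); print("-y end",B)
A,B=A[0],B[0]; d=A-B; print(np.linalg.norm(d),"mid",(A+B)/2,"pitch",np.degrees(np.arctan2(d[2],np.hypot(d[0],d[1]))),"yaw",np.degrees(np.arctan2(-d[0],d[1])))
# wrist width depths
for r,l,rr in [(30,154,315),(120,177,315),(200,199,316)]:
    pass
E
```

```text
+y end (array([0.52982679, 0.01112988, 0.23573621]), [np.float64(0.00047552510171845514), np.float64(0.00047552510171849075)])
-y end (array([ 0.49451055, -0.16649003,  0.11494994]), [np.float64(0.013284902871075251), np.float64(0.013284902871075274)])
0.21768186111560464 mid [ 0.51216867 -0.07768007  0.17534307] pitch 33.70211828048522 yaw -11.245482362718935
```

```bash
python3 - <<'E'
from h import *
import pickle
d=pickle.load(open("c0.pkl","rb"));t=d["top"];s=d["side"]
w=pickle.load(open("w7.pkl","rb"))
T=lambda x,y:onz(t,(135+x/3-.3,190+y/3-.3),.052)
S=lambda x,y:onz(s,(170+x/3-.3,130+y/3-.3),.05)
print("top VL",T(427,192),T(415,244),"VR",T(589,221),T(580,272))
print("side VL",S(197,278),S(148,282),"VR",S(217,408),S(162,410))
print("wrist VL",onz(w,(210+165/4,123.5),.052),onz(w,(210+381/4,123.5),.052))
a=(T(427,192)+T(415,244))/2;b=(T(589,221)+T(580,272))/2
print(a,b,(a+b)/2,np.degrees(np.arctan2(-(a-b)[0],(a-b)[1])))
a=(S(197,278)+S(148,282))/2;b=(S(217,408)+S(162,410))/2
print(a,b,(a+b)/2,np.degrees(np.arctan2(-(a-b)[0],(a-b)[1])))
# predicted -y end in side
s7=pickle.load(open("s7.pkl","rb"))
print(proj(s7,[.504,-.204,.167]), "seen end",190+254/6,150+465/5, proj(s7,[.5168,-.0963,.2016]))
a=cv2.imread("pics/side0.png"); cv2.imwrite("pics/c3.png",cv2.resize(a[210:300,205:265],None,fx=8,fy=6,interpolation=cv2.INTER_CUBIC))
a=cv2.imread("pics/top0.png"); cv2.imwrite("pics/c4.png",cv2.resize(a[240:295,260:350],None,fx=8,fy=8,interpolation=cv2.INTER_CUBIC))
E
```

```text
top VL [ 0.54969698 -0.03288692  0.052     ] [ 0.50594209 -0.0233942   0.052     ] VR [ 0.52672758 -0.1690649   0.052     ] [ 0.48416925 -0.161269    0.052     ]
side VL [ 0.54603442 -0.03630888  0.05      ] [ 0.50878728 -0.02927801  0.05      ] VR [ 0.52404993 -0.17236815  0.05      ] [ 0.48774351 -0.16253448  0.05      ]
wrist VL [ 0.50541353 -0.02468971  0.052     ] [ 0.55131411 -0.03199214  0.052     ]
[ 0.52781953 -0.02814056  0.052     ] [ 0.50544841 -0.16516695  0.052     ] [ 0.51663397 -0.09665375  0.052     ] -9.272384050903208
[ 0.52741085 -0.03279345  0.05      ] [ 0.50589672 -0.16745132  0.05      ] [ 0.51665379 -0.10012238  0.05      ] -9.077361583573815
[234.05542115 235.972456  ] seen end 232.33333333333334 243.0 [225.66316261 185.88773274]
```

View pics/c3.png

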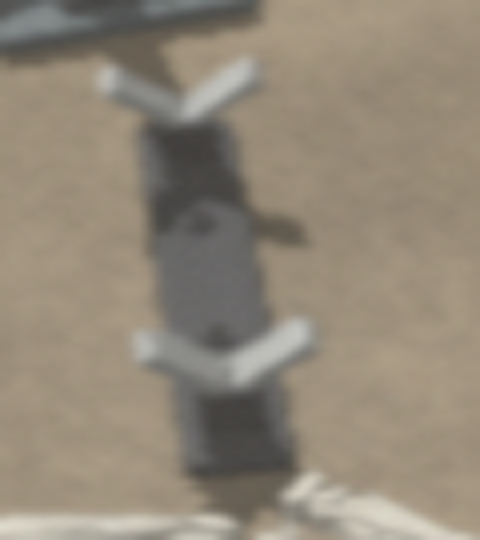

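View pics/c4.png

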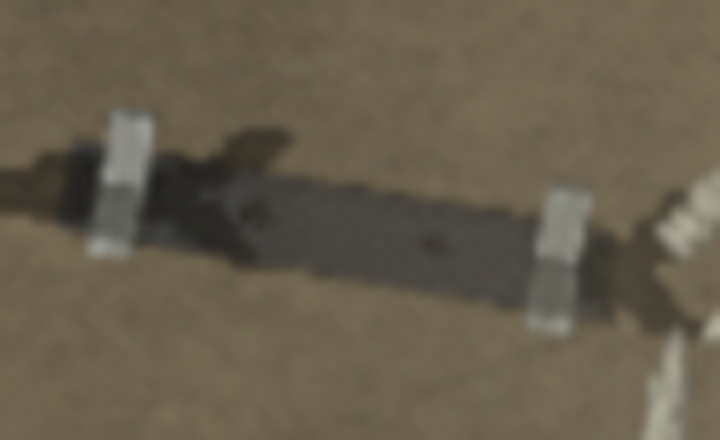

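```bash
python3 - <<'E'
from h import *
import pickle
s7=pickle.load(open("s7.pkl","rb"));w=pickle.load(open("w7.pkl","rb"))
G=np.array([.5168,-.0963,.2016])
for p in (14,17,20,23,26):
  for yaw in (-7,-9):
    y=np.radians(yaw); d=np.array([-np.sin(y)*np.cos(np.radians(p)),np.cos(y)*np.cos(np.radians(p)),np.sin(np.radians(p))])
    print(p,yaw,"side",proj(s7,G-116*.001*d).round(1),"sl",proj(s7,G-.025*d).round(1),proj(s7,G+.025*d).round(1),"wr coll",proj(w,G+.094*d).round(1),"end",proj(w,G+.116*d).round(1),"sleeve",proj(w,G+.025*d+[0,0,.007]).round(1))
print("seen side end 232.3 243; sleeve ",190+222/6,150+235/5,190+207/6,150+128/5)
print("seen wrist collar",210+240/4,78,"sleeve",210+263/4,240)
E
```

```text
14 -7 side [234.  234.8] sl [227.3 195.7] [224.1 176.5] wr coll [270.7  69.2] end [267.8  -5.3] sleeve [277.3 239.8]
14 -9 side [231.8 235.1] sl [226.9 195.7] [224.5 176.4] wr coll [279.9  69. ] end [280.2  -5.6] sleeve [279.3 239.7]
17 -7 side [234.  236.6] sl [227.3 196.1] [224.1 176.1] wr coll [270.7  71.5] end [267.6  -6. ] sleeve [277.3 241.6]
17 -9 side [231.8 236.9] sl [226.9 196.1] [224.5 176. ] wr coll [280.   71.3] end [280.4  -6.2] sleeve [279.3 241.6]
20 -7 side [234.  238.3] sl [227.3 196.5] [224.  175.7] wr coll [270.7  74.9] end [267.4  -5.4] sleeve [277.4 243.6]
20 -9 side [231.9 238.5] sl [226.9 196.5] [224.5 175.6] wr coll [280.2  74.7] end [280.7  -5.7] sleeve [279.3 243.6]
23 -7 side [234.  239.7] sl [227.3 196.8] [224.  175.3] wr coll [270.7  79.3] end [267.2  -3.4] sleeve [277.5 245.7]
23 -9 side [231.9 240. ] sl [226.9 196.9] [224.4 175.2] wr coll [280.4  79.2] end [281.   -3.7] sleeve [279.4 245.7]
26 -7 side [233.9 241. ] sl [227.3 197.2] [224.  174.9] wr coll [270.7  85. ] end [267.1   0.3] sleeve [277.5 248. ]
26 -9 side [231.9 241.2] sl [226.9 197.2] [224.4 174.9] wr coll [280.6  84.9] end [281.3   0. ] sleeve [279.4 248. ]
seen side end 232.3 243; sleeve  227.0 197.0 224.5 175.6
seen wrist collar 270.0 78 sleeve 275.75 240
```

Request:
arm_command:
  rows:
    - [0,-0.002,0,-0.2,0.025,-0.025,1]
    - [0,-0.002,0,-0.4,0.05,-0.05,1]
    - [0,-0.002,0,-0.628,0.077,-0.073,1]
    - [0,-0.002,0,-0.628,0.077,-0.073,1]
    - [0,-0.002,0,-0.628,0.077,-0.073,1]
    - [0,-0.002,0,-0.628,0.077,-0.073,1]
    - [0,-0.002,0,-0.628,0.077,-0.073,1]

```text
t: 5.78
tool_pos: [0.5169, -0.098, 0.1998]
orientation: [2.238, 1.843, -0.351]
force: [-0.8, 0.5, -0.6]
opening: 0.0145
```

```bash
python3 -c "
from h import *
snap('wrist','w8');snap('top','t8');snap('side','s8')
for n in 'st':
  a=cv2.imread(f'pics/{n}8.png'); a=a[225:295,235:345] if n=='t' else a[150:270,190:280]
  cv2.imwrite(f'pics/{n}8d.png',cv2.resize(a,None,fx=6,fy=5,interpolation=cv2.INTER_CUBIC))
"; python3 st.py .5165 -.0975 .2 -9.1
```

```text
t 5.93 pos [ 0.5168 -0.0988  0.1999] yang -10.98 z [-0.0436 -0.3192 -0.9467] F [ 1.08 -0.22 -0.88] open 0.0147 q [-0.07 -0.02  1.74 -0.33  1.45  0.18]
shift shares [-0.0003  0.0016  0.0001] turn shares [ 0.622 -0.074  0.068] dist rows 0.031960254165508635
```

View pics/w8.png

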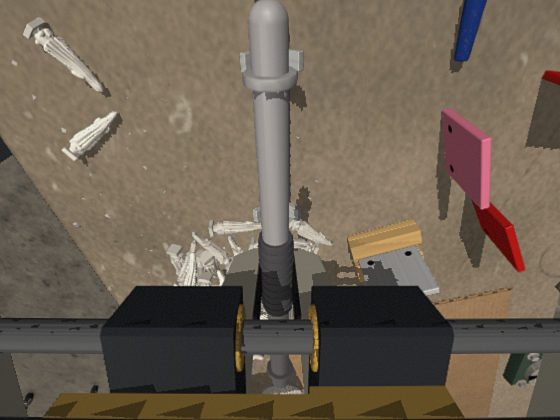

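View pics/s8d.png

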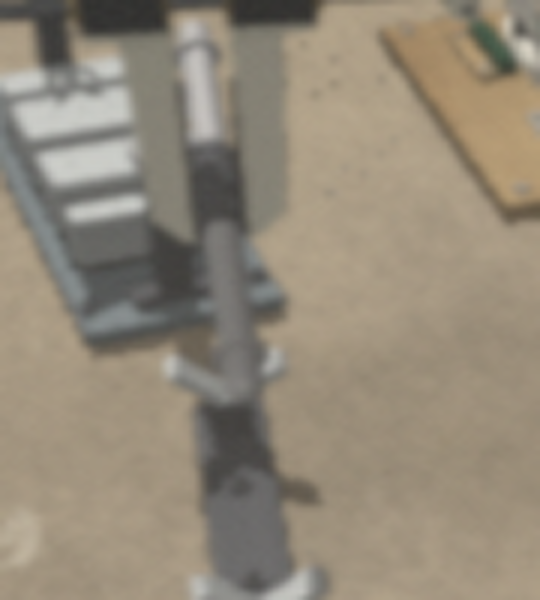

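View pics/t8d.png

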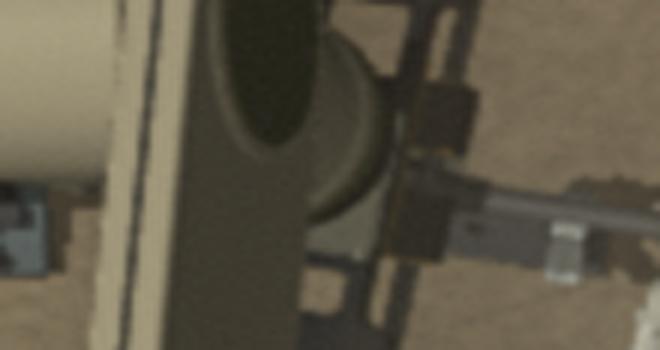

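```bash
python3 - <<'E'
from h import *
import pickle
s7,w,t=[pickle.load(open(n+"8.pkl","rb")) for n in "swt"]
G=np.array([.5170,-.0982,.2018])
for p in (-4,-2,0,2,4):
  for yaw in (-7,-9):
    y=np.radians(yaw); d=np.array([-np.sin(y)*np.cos(np.radians(p)),np.cos(y)*np.cos(np.radians(p)),np.sin(np.radians(p))])
    print(p,yaw,"side -",proj(s7,G-116*.001*d).round(1),"+",proj(s7,G+.116*d).round(1),"wr coll",proj(w,G+.094*d).round(1),"end",proj(w,G+.116*d).round(1),"-end",proj(w,G-.116*d).round(1))
print("seen side - 229.7 230, + 222 153.6")
g=cv2.cvtColor(cv2.imread("pics/w8.png"),cv2.COLOR_BGR2GRAY)
A=onz(t,(235+655/6,225+216/5),.2); B=onz(t,(235+500/6,225+198/5),.2); print(A,B,np.degrees(np.arctan2(-(B-A)[0],(B-A)[1])))
E
```

```text
-4 -7 side - [233.7 221.1] + [220.  159.2] wr coll [262.2  76.3] end [255.8   1.9] -end [290.8 410. ]
-4 -9 side - [231.4 221.4] + [221.8 159. ] wr coll [271.6  75.7] end [268.7   1.1] -end [284.8 410.3]
-2 -7 side - [233.8 223. ] + [219.9 157.5] wr coll [261.9  78.1] end [255.3   1.8] -end [290.5 403.9]
-2 -9 side - [231.5 223.3] + [221.7 157.4] wr coll [271.7  77.5] end [268.7   1. ] -end [284.6 404.2]
0 -7 side - [233.9 224.8] + [219.8 155.9] wr coll [261.8  80.3] end [254.8   2.3] -end [290.2 397.9]
0 -9 side - [231.6 225.1] + [221.6 155.8] wr coll [271.7  79.7] end [268.6   1.5] -end [284.3 398.2]
2 -7 side - [234.  226.5] + [219.6 154.4] wr coll [261.6  83. ] end [254.3   3.4] -end [289.9 391.9]
2 -9 side - [231.7 226.8] + [221.5 154.2] wr coll [271.8  82.5] end [268.7   2.5] -end [284.1 392.2]
4 -7 side - [234.1 228.2] + [219.5 152.8] wr coll [261.5  86.3] end [253.9   5.2] -end [289.6 386.1]
4 -9 side - [231.8 228.5] + [221.4 152.6] wr coll [271.9  85.7] end [268.7   4.3] -end [283.9 386.3]
seen side - 229.7 230, + 222 153.6
[ 0.50313589 -0.18470774  0.2       ] [ 0.51051263 -0.12749268  0.2       ] -7.346617046692284
```

Request:
arm_command:
  rows:
    - [0,0.0015,-0.04,-0.035,0.004,0,1]
    - [0,0.0015,-0.08,-0.07,0.008,0,1]
    - [0,0.0015,-0.12,-0.07,0.008,0,1]
    - [0,0.0015,-0.15,-0.07,0.008,0,1]
    - [0,0.0015,-0.163,-0.07,0.008,0,1]
    - [0,0.0015,-0.165,-0.07,0.008,0,1]
    - [0,0.0015,-0.165,-0.07,0.008,0,1]
    - [0,0.0015,-0.165,-0.07,0.008,0,1]

```text
t: 6.6
tool_pos: [0.5182, -0.0981, 0.0699]
orientation: [2.215, 1.819, -0.384]
force: [0.6, 0.5, -1.2]
opening: 0.015
```

```bash
python3 -c "
from h import *
snap('wrist','w9');snap('side','s9')
a=cv2.imread('pics/s9.png')[170:300,180:290]
cv2.imwrite('pics/s9d.png',cv2.resize(a,None,fx=6,fy=4.5,interpolation=cv2.INTER_CUBIC))
"; python3 st.py .5165 -.0975 .0385 -9.1
```

```text
t 6.7 pos [ 0.5185 -0.0979  0.0702] yang -10.95 z [-0.0441 -0.3538 -0.9343] F [-0.05  1.33 -0.57] open 0.0146 q [-0.04  0.13  1.85 -0.39  1.22  0.3 ]
shift shares [-0.0025  0.0005 -0.0396] turn shares [ 0.693 -0.073  0.07 ] dist rows 0.7612654088974363
```

View pics/w9.png

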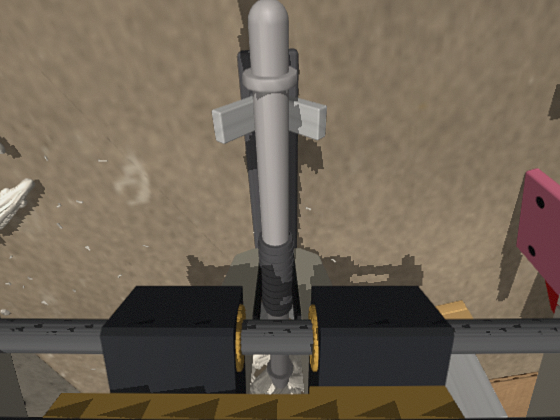

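View pics/s9d.png

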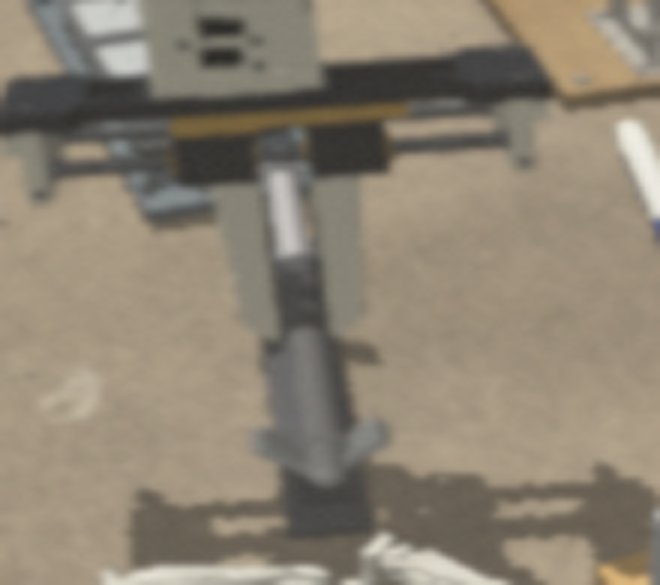

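Request:
arm_command:
  rows:
    - [-0.0018,0.0005,-0.01,0,0,0,1]
    - [-0.0018,0.0005,-0.018,0,0,0,1]
    - [-0.0018,0.0005,-0.025,0,0,0,1]
    - [-0.0018,0.0005,-0.03,0,0,0,1]
    - [-0.0018,0.0005,-0.034,0,0,0,1]
    - [-0.0018,0.0005,-0.034,0,0,0,1]
  grip_force: 25

```text
t: 7.2
tool_pos: [0.5173, -0.0976, 0.0427]
orientation: [2.214, 1.819, -0.383]
force: [1.0, -0.9, -0.1]
opening: 0.0153
```

```bash
python3 st.py .5165 -.0975 .0385 -9.1; python3 -c "
from h import *
snap('wrist','w10')"; python3 st.py .5165 -.0975 .0385 -9.1
```

```text
t 7.2 pos [ 0.5173 -0.0976  0.0427] yang -10.92 z [-0.0436 -0.3543 -0.9341] F [ 1.01 -0.94 -0.13] open 0.0153 q [-0.04  0.17  1.86 -0.4   1.17  0.32]
shift shares [-0.0011  0.0002 -0.0053] turn shares [ 0.693 -0.072  0.069] dist rows 0.10378063027999349
t 7.25 pos [ 0.5173 -0.0976  0.0429] yang -10.93 z [-0.0438 -0.3542 -0.9341] F [ 0.79 -0.92 -0.23] open 0.0153 q [-0.04  0.17  1.86 -0.4   1.17  0.32]
shift shares [-0.001   0.0001 -0.0055] turn shares [ 0.693 -0.073  0.069] dist rows 0.10719072119207816
```

View pics/w10.png

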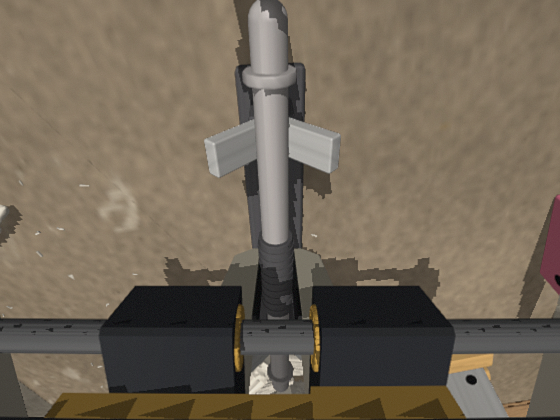

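Request:
arm_command:
  rows:
    - [0,0,-0.003,0,0,0,1]
    - [0,0,-0.006,0,0,0,1]
    - [0,0,-0.006,0,0,0,1]
    - [0,0,-0.006,0,0,0,1]

```text
t: 7.58
tool_pos: [0.5181, -0.0977, 0.0405]
orientation: [2.214, 1.817, -0.383]
force: [-8.7, 4.2, 20.9]
opening: 0.0156
```

```bash
python3 st.py .5165 -.0975 .0385 -9.1; python3 -c "
from h import *
c=snap('side','s11')
a=c['frame'][170:300,180:290,::-1]
cv2.imwrite('pics/s11d.png',cv2.resize(a,None,fx=6,fy=4.5,interpolation=cv2.INTER_CUBIC))"; python3 st.py
```

```text
t 7.58 pos [ 0.5181 -0.0977  0.0405] yang -10.95 z [-0.0429 -0.3552 -0.9338] F [-8.69  4.23 20.89] open 0.0156 q [-0.04  0.18  1.86 -0.4   1.17  0.33]
shift shares [-0.0019  0.0002 -0.0025] turn shares [ 0.695 -0.071  0.07 ] dist rows 0.06036881069988819
t 7.63 pos [ 0.5181 -0.0977  0.0405] yang -10.95 z [-0.0428 -0.3552 -0.9338] F [-7.85  3.96 20.1 ] open 0.0154 q [-0.04  0.18  1.86 -0.4   1.16  0.33]
```

View pics/s11d.png

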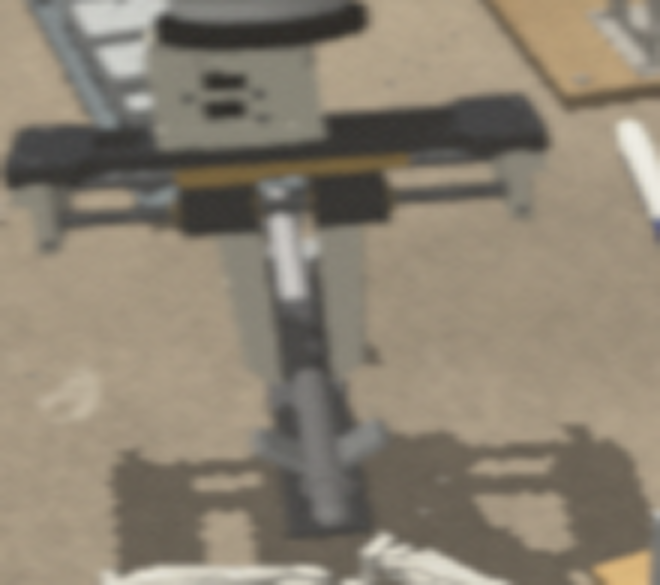

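Request:
arm_command:
  rows:
    - [-0.0035,0,0.0,0,0,0,1]
    - [-0.0035,0,0.0,0,0,0,1]
    - [-0.0035,0,0.0,0,0,0,1]

```text
t: 7.88
tool_pos: [0.5169, -0.0977, 0.0418]
orientation: [2.212, 1.816, -0.379]
force: [3.0, 1.4, 6.8]
opening: 0.0153
```

```bash
python3 st.py .5165 -.0975 .0385 -9.1; python3 -c "
from h import *
c=snap('wrist','w12')"; python3 st.py
```

```text
t 7.88 pos [ 0.5169 -0.0977  0.0418] yang -10.91 z [-0.0394 -0.3556 -0.9338] F [3.02 1.43 6.76] open 0.0153 q [-0.04  0.17  1.87 -0.4   1.16  0.33]
shift shares [-0.0005  0.0003 -0.0041] turn shares [ 0.696 -0.064  0.07 ] dist rows 0.0794571726544395
t 7.93 pos [ 0.517  -0.0977  0.0418] yang -10.91 z [-0.0395 -0.3556 -0.9338] F [3.51 0.8  7.03] open 0.0154 q [-0.04  0.17  1.87 -0.4   1.16  0.33]
```

View pics/w12.png

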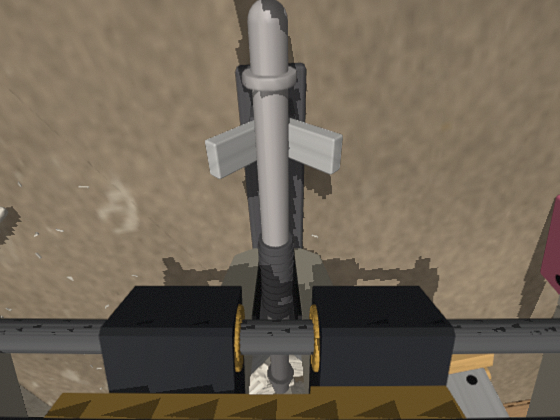

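Request:
arm_command:
  rows:
    - [0.0005,0,-0.002,0,0,0,1]
    - [0.0005,0,-0.003,0,0,0,1]
    - [0.0005,0,-0.004,0,0,0,1]
    - [0.0005,0,-0.004,0,0,0,1]
  grip_force: 10

```text
t: 8.27
tool_pos: [0.518, -0.0978, 0.0396]
orientation: [2.212, 1.815, -0.378]
force: [-1.3, 2.0, 11.9]
opening: 0.0157
```

```bash
python3 st.py .5165 -.0975 .0385 -9.1; python3 -c "
from h import *
c=snap('wrist','w13');c=snap('side','s13')
a=c['frame'][170:300,180:290,::-1]
cv2.imwrite('pics/s13d.png',cv2.resize(a,None,fx=6,fy=4.5,interpolation=cv2.INTER_CUBIC))"; python3 st.py
```

```text
t 8.27 pos [ 0.518  -0.0978  0.0396] yang -10.91 z [-0.0385 -0.3561 -0.9337] F [-1.34  2.01 11.92] open 0.0157 q [-0.04  0.18  1.86 -0.4   1.16  0.33]
shift shares [-0.0019  0.0004 -0.0013] turn shares [ 0.697 -0.062  0.071] dist rows 0.04469964939965447
t 8.37 pos [ 0.518  -0.0978  0.0396] yang -10.92 z [-0.0385 -0.356  -0.9337] F [-1.19  2.21 10.83] open 0.0155 q [-0.04  0.18  1.86 -0.4   1.16  0.33]
```

View pics/w13.png

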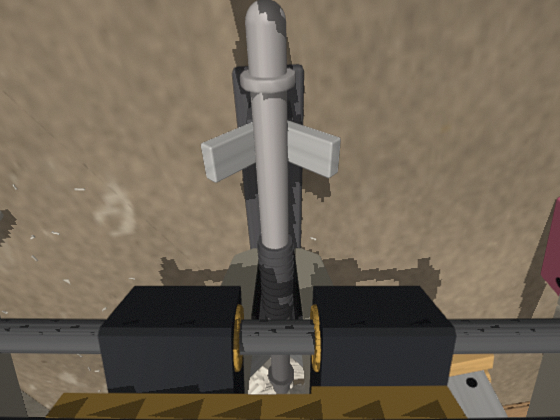

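View pics/s13d.png

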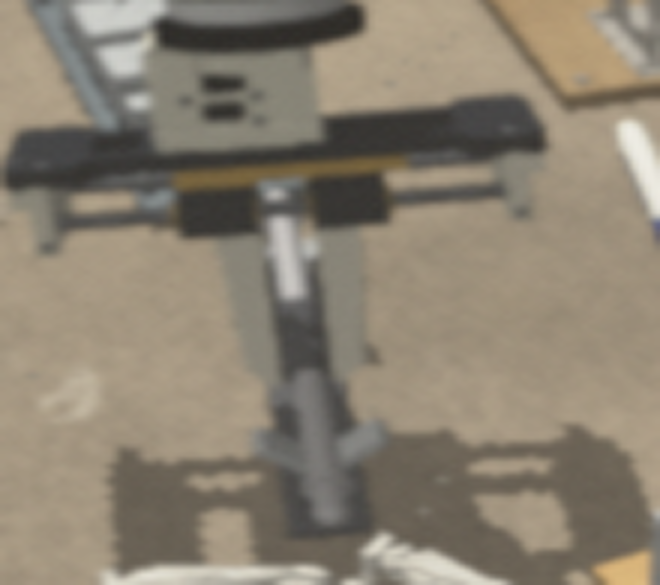

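Request:
arm_command:
  rows:
    - [0,0,0.001,0,0,0,0.82]
    - [0,0,0.001,0,0,0,0.8]
    - [0,0,0.001,0,0,0,0.75]
    - [0,0,0.001,0,0,0,0.65]
    - [0,0,0.001,0,0,0,0.6]
    - [0,0,0.001,0,0,0,0.55]
    - [0,0,0.001,0,0,0,0.5]

```text
t: 8.95
tool_pos: [0.5177, -0.0978, 0.0401]
orientation: [2.212, 1.815, -0.379]
force: [-0.3, -0.1, -0.5]
opening: 0.0435
```

```bash
python3 st.py .5165 -.0975 .0385 -9.1; python3 -c "
from h import *
c=snap('wrist','w14');c=snap('side','s14')
a=c['frame'][170:300,180:290,::-1]
cv2.imwrite('pics/s14d.png',cv2.resize(a,None,fx=6,fy=4.5,interpolation=cv2.INTER_CUBIC))"; python3 st.py
```

```text
t 8.95 pos [ 0.5177 -0.0978  0.0401] yang -10.92 z [-0.0391 -0.356  -0.9337] F [-0.32 -0.08 -0.47] open 0.0435 q [-0.04  0.18  1.86 -0.4   1.16  0.33]
shift shares [-0.0015  0.0004 -0.002 ] turn shares [ 0.697 -0.063  0.071] dist rows 0.04853073581533791
t 9.05 pos [ 0.5179 -0.0978  0.0403] yang -10.92 z [-0.0387 -0.356  -0.9337] F [-0.68  0.03  0.45] open 0.0459 q [-0.04  0.18  1.86 -0.4   1.16  0.33]
```

View pics/w14.png

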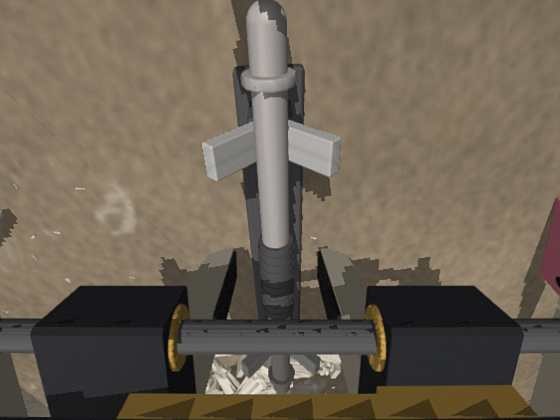

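View pics/s14d.png

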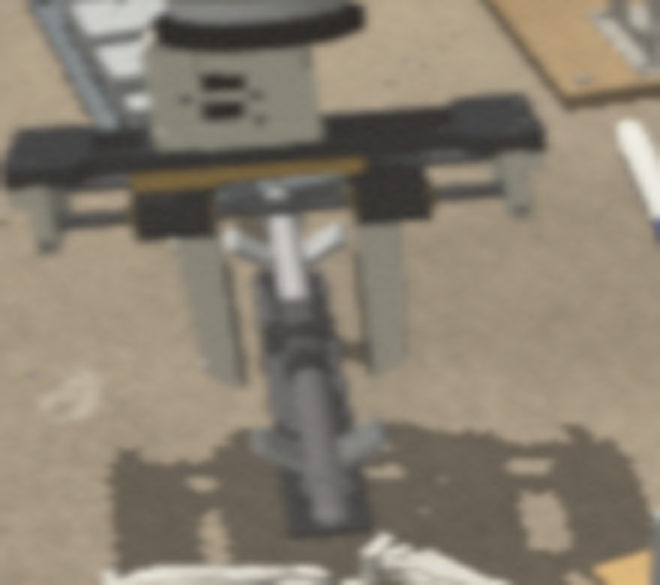

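Request:
arm_command:
  rows:
    - [0.002,0.018,0.047,0,0,0,0.5]
    - [0.004,0.036,0.093,0,0,0,0.5]
    - [0.006,0.05,0.13,0.2,0,0,0.5]
    - [0.006,0.05,0.17,0.4,-0.03,0.04,0.5]
    - [0.006,0.05,0.21,0.6,-0.06,0.07,0.5]
    - [0.006,0.05,0.21,0.697,-0.063,0.071,0.5]
    - [0.006,0.05,0.21,0.697,-0.063,0.071,0.5]
    - [0.006,0.05,0.21,0.697,-0.063,0.071,0.5]

```text
t: 9.72
tool_pos: [0.5224, -0.0589, 0.208]
orientation: [2.392, 2.035, -0.002]
force: [-0.0, 0.7, -0.7]
opening: 0.0465
```

```bash
python3 -c "
from h import *
c=snap('wrist','w15')"; python3 st.py .616 -.25 .22 -86.2
```

```text
t 9.77 pos [ 0.5218 -0.0581  0.2068] yang -9.17 z [-0.0023 -0.0013 -1.    ] F [-0.34 -0.05 -0.33] open 0.0464 q [-0.21 -0.06  1.73 -0.    1.47 -0.05]
shift shares [ 0.1177 -0.2399  0.0165] turn shares [-1.000e-03 -5.000e-03 -2.568e+00] dist rows 5.136209825772493
```

View pics/w15.png

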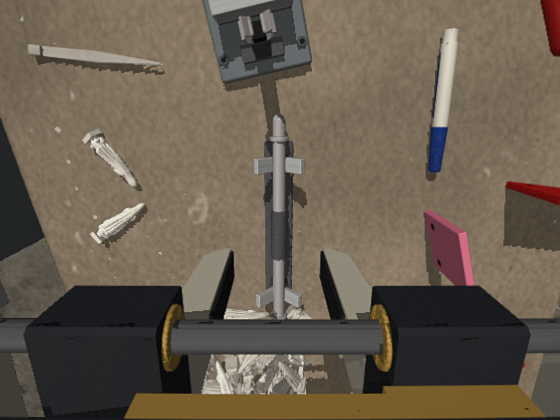

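Request:
arm_command:
  rows:
    - [0.118,-0.24,0.03,0,0,-1,0.5]
    - [0.118,-0.24,0.03,0,0,-1,0.5]
    - [0.118,-0.24,0.03,0,0,-1,0.5]
    - [0.118,-0.24,0.03,0,0,-1,0.5]
    - [0.118,-0.24,0.03,0,0,-1,0.5]

```text
t: 10.18
tool_pos: [0.6133, -0.2441, 0.2273]
orientation: [-2.839, -1.338, 0.01]
force: [0.1, 1.5, 0.7]
opening: 0.0463
```

Request:
arm_command:
  rows:
    - [0.02,-0.02,0.0,0,0,-1,0.5]
    - [0.02,-0.02,0.0,0,0,-1,0.5]
    - [0.02,-0.02,0.0,0,0,-1,0.5]
    - [0.02,-0.02,0.0,0,0,-1,0.5]
    - [0.02,-0.02,0.0,0,0,-1,0.5]

```text
t: 10.6
tool_pos: [0.6288, -0.2585, 0.2237]
orientation: [-3.087, -0.547, 0.017]
force: [-0.3, -0.0, -0.5]
opening: 0.0466
```

```bash
python3 st.py .616 -.268 .22 -86.2
```

```text
t 10.6 pos [ 0.6288 -0.2585  0.2237] yang -69.9 z [-0.0116  0.0045 -0.9999] F [-0.26 -0.03 -0.45] open 0.0466 q [-0.46  0.36  1.24 -0.    1.55  0.76]
shift shares [-0.016  -0.0119 -0.0047] turn shares [-0.012 -0.021 -0.543] dist rows 0.3935007811713872
```

Request:
arm_command:
  rows:
    - [-0.016,-0.012,0.0,-0.012,-0.02,-0.543,0.5]
    - [-0.016,-0.012,0.0,-0.012,-0.02,-0.543,0.5]
    - [-0.016,-0.012,0.0,-0.012,-0.02,-0.543,0.5]
    - [-0.016,-0.012,0.0,-0.012,-0.02,-0.543,0.5]
    - [-0.016,-0.012,0.0,-0.012,-0.02,-0.543,0.5]

```text
t: 11.02
tool_pos: [0.6156, -0.2666, 0.2215]
orientation: [-3.139, -0.11, 0.006]
force: [-0.0, -0.0, -0.1]
opening: 0.0466
```

```bash
python3 st.py .616 -.268 .22 -86.2; python3 -c "
from h import *
c=snap('wrist','w16');c=snap('top','t16')
cv2.imwrite('pics/t16d.png',cv2.resize(c['frame'][230:300,135:235,::-1],None,fx=8,fy=8,interpolation=cv2.INTER_CUBIC))"
```

```text
t 11.02 pos [ 0.6156 -0.2666  0.2215] yang -86.0 z [-4.e-03  5.e-04 -1.e+00] F [-0.03 -0.01 -0.12] open 0.0466 q [-0.48  0.33  1.28 -0.    1.53  1.02]
shift shares [ 0.0004 -0.0018 -0.0018] turn shares [-0.001 -0.008 -0.007] dist rows 0.049320155273157834
```

View pics/w16.png

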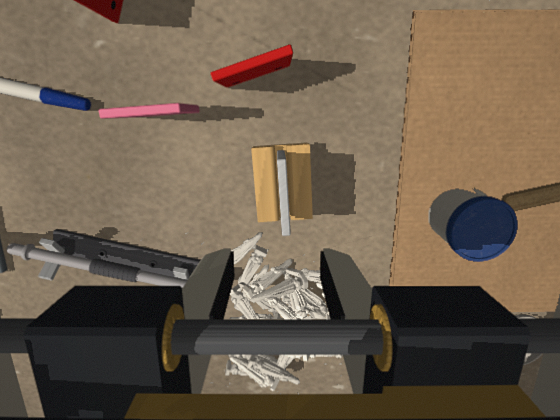

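View pics/t16d.png

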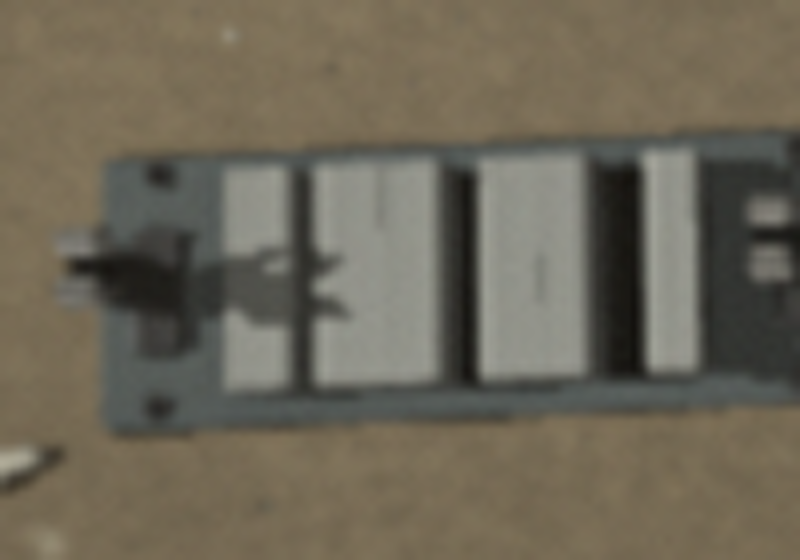

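```bash
python3 - <<'E'
from h import *
import pickle
w=pickle.load(open("w16.pkl","rb"));t=pickle.load(open("t16.pkl","rb"))
a=cv2.imread("pics/w16.png"); cv2.imwrite("pics/w16d.png",cv2.resize(a[135:245,240:330],None,fx=8,fy=5.4,interpolation=cv2.INTER_CUBIC))
T=lambda x,y,z:onz(t,(135+x/8-.4,230+y/8-.4),z)
for n,(l,r) in {"nar":(294,312),"mid":(446,478),"wide":(592,640)}.items():
  print(n,[T(x,270,.042).round(4) for x in (l,r)])
print("blocks x at slot", T(460,160,.044),T(460,382,.044))
print("slot ends", [T(x,y,.042).round(4) for x,y in [(443,175),(476,175),(447,375),(480,375)]])
E
```

```text
nar [array([0.5232, 0.2362, 0.042 ]), array([0.5232, 0.2304, 0.042 ])]
mid [array([0.5237, 0.1876, 0.042 ]), array([0.5239, 0.1774, 0.042 ])]
wide [array([0.5243, 0.141 , 0.042 ]), array([0.5245, 0.1257, 0.042 ])]
blocks x at slot [0.55869132 0.18430493 0.044     ] [0.48827756 0.1812055  0.044     ]
slot ends [array([0.554 , 0.1899, 0.042 ]), array([0.5542, 0.1793, 0.042 ]), array([0.4905, 0.1858, 0.042 ]), array([0.4907, 0.1753, 0.042 ])]
```

View pics/w16d.png

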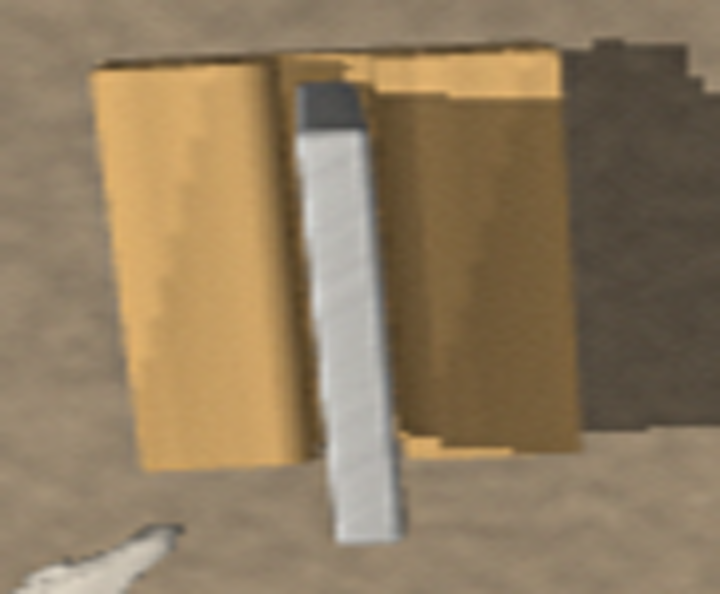

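```bash
python3 - <<'E'
from h import *
import pickle
w=pickle.load(open("w16.pkl","rb"))
W=lambda x,y,z:onz(w,(240+x/8-.4,135+y/5.4-.4),z)
P=[W(*p,.085) for p in [(301,130),(366,130),(337,543),(402,541)]]
for p in P: print(p.round(4))
a=(P[0]+P[1])/2;b=(P[2]+P[3])/2;d=a-b
print("c",(a+b)/2,"len",np.linalg.norm(d),"yaw",np.degrees(np.arctan2(d[1],d[0])))
# bottom visible corners far end: dark end face
print("stand corners z.023",[W(*p,.023).round(4) for p in [(95,70),(560,48),(580,450),(143,470)]])
print("end face bottom ~ (300..360,86)",[W(*p,.023).round(4) for p in [(299,86),(358,84)]])
E
```

```text
[ 0.6553 -0.2643  0.085 ]
[ 0.6558 -0.2712  0.085 ]
[ 0.5866 -0.2733  0.085 ]
[ 0.5875 -0.2806  0.085 ]
c [ 0.62129843 -0.27234345  0.085     ] len 0.06914035495641076 yaw 7.603374516101163
stand corners z.023 [array([ 0.6568, -0.2378,  0.023 ]), array([ 0.665 , -0.2969,  0.023 ]), array([ 0.5859, -0.3073,  0.023 ]), array([ 0.5775, -0.2483,  0.023 ])]
end face bottom ~ (300..360,86) [array([ 0.6556, -0.2641,  0.023 ]), array([ 0.6565, -0.2717,  0.023 ])]
```

```bash
python3 st.py .6213 -.2724 .069 -82.4
```

```text
t 11.12 pos [ 0.6159 -0.267   0.2224] yang -86.02 z [-2.6e-03  3.0e-04 -1.0e+00] F [-0.48 -0.25 -0.55] open 0.0469 q [-0.48  0.33  1.28 -0.    1.53  1.02]
shift shares [ 0.0067 -0.0067 -0.1917] turn shares [-0.    -0.005  0.121] dist rows 3.682468296165089
```

Request:
arm_command:
  rows:
    - [0.0067,-0.0067,-0.02,0,-0.005,0.121,0.5]
    - [0.0067,-0.0067,-0.06,0,-0.005,0.121,0.5]
    - [0.0067,-0.0067,-0.1,0,-0.005,0.121,0.5]
    - [0.0067,-0.0067,-0.13,0,-0.005,0.121,0.5]
    - [0.0067,-0.0067,-0.15,0,-0.005,0.121,0.5]
    - [0.0067,-0.0067,-0.17,0,-0.005,0.121,0.5]
    - [0.0067,-0.0067,-0.185,0,-0.005,0.121,0.5]
    - [0.0067,-0.0067,-0.1917,0,-0.005,0.121,0.5]
    - [0.0067,-0.0067,-0.1917,0,-0.005,0.121,0.5]
    - [0.0067,-0.0067,-0.1917,0,-0.005,0.121,0.6]
  grip_force: 30

```text
t: 11.95
tool_pos: [0.6216, -0.2724, 0.0694]
orientation: [3.135, 0.209, 0.0]
force: [0.7, -0.6, 0.8]
opening: 0.0432
```

```bash
python3 st.py .6213 -.2724 .069 -82.4; python3 -c "
from h import *
c=snap('wrist','w17')"; python3 st.py .6213 -.2724 .069 -82.4
```

```text
t 11.95 pos [ 0.6216 -0.2724  0.0694] yang -82.36 z [ 3.e-04 -1.e-04 -1.e+00] F [ 0.66 -0.62  0.81] open 0.0432 q [-0.49  0.46  1.4   0.    1.28  0.95]
shift shares [-0.0003  0.0001 -0.0006] turn shares [ 0.     0.    -0.001] dist rows 0.012548581543868419
t 12.0 pos [ 0.622  -0.2727  0.0702] yang -82.37 z [ 1.4e-03 -6.0e-04 -1.0e+00] F [-0.61  0.15 -0.21] open 0.0399 q [-0.49  0.46  1.4   0.    1.28  0.95]
shift shares [-0.0009  0.0004 -0.0016] turn shares [ 0.001  0.003 -0.001] dist rows 0.03545748560895146
```

View pics/w17.png

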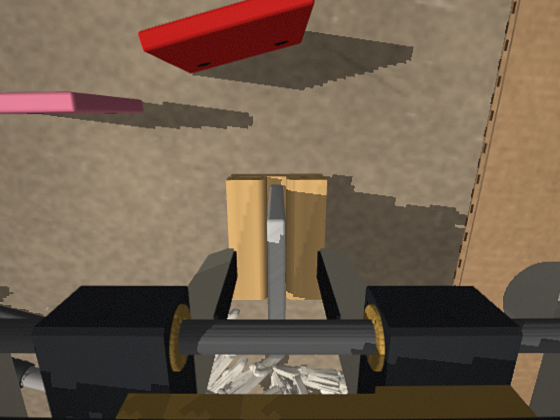

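Plate (col 276) is centred between the jaws and parallel. Closing on it.

Request:
arm_command:
  rows:
    - [0,0,-0.0015,0,0,0,0.75]
    - [0,0,-0.0015,0,0,0,0.85]
    - [0,0,-0.0015,0,0,0,0.95]
    - [0,0,-0.0015,0,0,0,1]
    - [0,0,-0.0015,0,0,0,1]
    - [0,0,-0.0015,0,0,0,1]

```text
t: 12.5
tool_pos: [0.6221, -0.2728, 0.0694]
orientation: [3.134, 0.209, 0.003]
force: [-0.6, -0.1, 0.9]
opening: 0.008
```

```bash
python3 st.py .6213 -.2724 .069 -82.4
```

```text
t 12.5 pos [ 0.6221 -0.2728  0.0694] yang -82.37 z [ 1.8e-03 -9.0e-04 -1.0e+00] F [-0.55 -0.14  0.89] open 0.008 q [-0.49  0.46  1.4   0.    1.28  0.95]
shift shares [-0.001   0.0005 -0.0004] turn shares [ 0.002  0.003 -0.001] dist rows 0.024187387633729077
```

Request:
arm_command:
  rows:
    - [0,0,0.008,0,0,0,1]
    - [0,0,0.02,0,0,0,1]
    - [0,0,0.05,0,0,0,1]
    - [0,0,0.09,0,0,0,1]
    - [0,0,0.13,0,0,0,1]
    - [0,0,0.17,0,0,0,1]
    - [-0.01,0.04,0.18,0,0,-0.03,1]
    - [-0.02,0.08,0.18,0,0,-0.06,1]
    - [-0.03,0.12,0.18,0,0,-0.1,1]
    - [-0.04,0.17,0.18,0,0,-0.15,1]
    - [-0.045,0.21,0.18,0,0,-0.15,1]
    - [-0.05,0.25,0.18,0,0,-0.15,1]

```text
t: 13.5
tool_pos: [0.5816, -0.0712, 0.2146]
orientation: [3.139, 0.085, 0.004]
force: [0.1, 0.4, -2.1]
opening: 0.0079
```

```bash
python3 st.py .524 .182 .21 -87
```

```text
t 13.5 pos [ 0.5816 -0.0712  0.2146] yang -86.89 z [ 0.0029 -0.0011 -1.    ] F [ 0.11  0.41 -2.12] open 0.0079 q [-0.21  0.1   1.56 -0.    1.48  1.31]
shift shares [-0.072   0.3165 -0.0057] turn shares [ 0.002  0.005 -0.004] dist rows 6.227987935539742
```

Request:
arm_command:
  rows:
    - [-0.01,0.04,0,0,0,-0.004,1]
    - [-0.02,0.09,0,0,0,-0.004,1]
    - [-0.03,0.14,0,0,0,-0.004,1]
    - [-0.042,0.19,0,0,0,-0.004,1]
    - [-0.053,0.24,0,0,0,-0.004,1]
    - [-0.065,0.29,0,0,0,-0.004,1]
    - [-0.072,0.31,0,0,0,-0.004,1]
    - [-0.072,0.3165,-0.005,0,0,-0.004,1]
    - [-0.072,0.3165,-0.005,0,0,-0.004,1]
    - [-0.072,0.3165,-0.005,0,0,-0.004,1]
    - [-0.072,0.3165,-0.005,0,0,-0.004,1]

```text
t: 14.42
tool_pos: [0.5244, 0.1807, 0.2106]
orientation: [3.139, 0.08, 0.004]
force: [0.6, -0.2, -1.4]
opening: 0.0081
```

```bash
python3 st.py .524 .182 .21 -87; python3 -c "
from h import *
c=snap('wrist','w18');c=snap('side','s18')
a=c['frame'][100:230,150:270,::-1]
cv2.imwrite('pics/s18d.png',cv2.resize(a,None,fx=5,fy=4.5,interpolation=cv2.INTER_CUBIC))"; python3 st.py .524 .182 .21 -87
```

```text
t 14.42 pos [0.5244 0.1807 0.2106] yang -87.08 z [ 0.0029 -0.0017 -1.    ] F [ 0.64 -0.22 -1.39] open 0.0081 q [ 0.24  0.02  1.65 -0.    1.47  1.76]
shift shares [-0.0005  0.0016 -0.0008] turn shares [0.003 0.005 0.003] dist rows 0.03646298206178523
t 14.52 pos [0.5245 0.1806 0.2106] yang -87.11 z [ 0.0029 -0.0014 -1.    ] F [-0.14  1.06 -1.71] open 0.0079 q [ 0.24  0.02  1.65 -0.    1.47  1.76]
shift shares [-0.0007  0.0017 -0.0008] turn shares [0.003 0.006 0.004] dist rows 0.03883391449672467
```

View pics/w18.png

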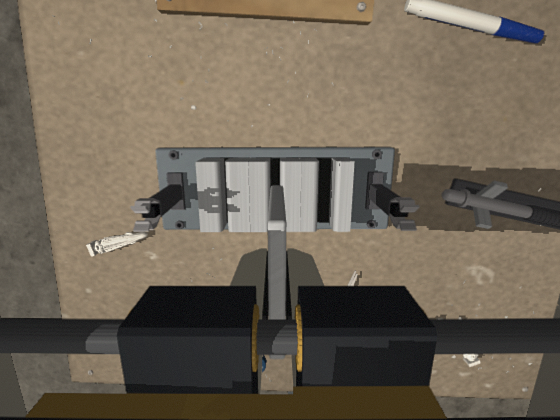

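View pics/s18d.png

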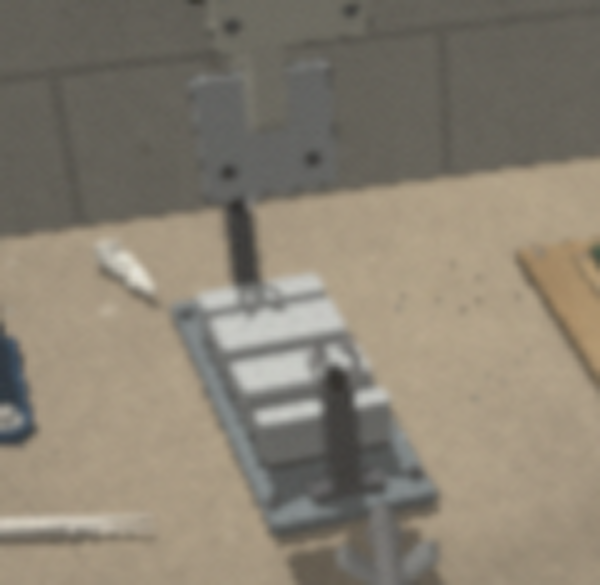

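```bash
python3 - <<'E'
from h import *
import pickle
w=pickle.load(open("w18.pkl","rb"));a=cv2.imread("pics/w18.png");g=cv2.cvtColor(a,cv2.COLOR_BGR2GRAY)
cv2.imwrite("pics/w18d.png",cv2.resize(a[140:260,190:360],None,fx=4.5,fy=4.5,interpolation=cv2.INTER_CUBIC))
for r in (165,172,180): print(r,list(enumerate(g[r,262:290].tolist(),262)))
E
```

```text
165 [(262, 180), (263, 182), (264, 176), (265, 161), (266, 147), (267, 120), (268, 96), (269, 78), (270, 40), (271, 16), (272, 15), (273, 16), (274, 18), (275, 12), (276, 16), (277, 15), (278, 6), (279, 41), (280, 152), (281, 184), (282, 196), (283, 201), (284, 193), (285, 179), (286, 172), (287, 175), (288, 176), (289, 174)]
172 [(262, 179), (263, 183), (264, 181), (265, 162), (266, 147), (267, 122), (268, 96), (269, 78), (270, 40), (271, 16), (272, 15), (273, 17), (274, 14), (275, 17), (276, 17), (277, 17), (278, 9), (279, 41), (280, 153), (281, 184), (282, 195), (283, 201), (284, 191), (285, 177), (286, 173), (287, 173), (288, 172), (289, 173)]
180 [(262, 175), (263, 182), (264, 183), (265, 165), (266, 149), (267, 124), (268, 97), (269, 85), (270, 51), (271, 25), (272, 11), (273, 18), (274, 17), (275, 20), (276, 23), (277, 18), (278, 9), (279, 42), (280, 151), (281, 182), (282, 195), (283, 200), (284, 193), (285, 178), (286, 173), (287, 173), (288, 176), (289, 173)]
```

View pics/w18d.png

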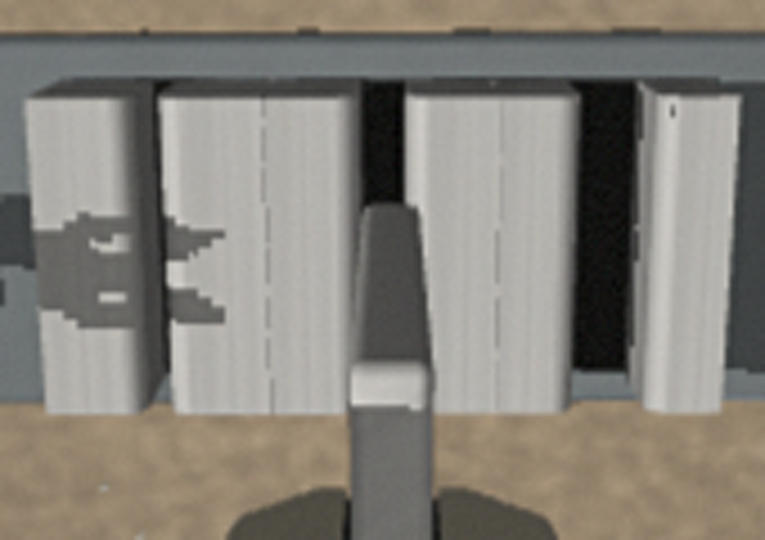

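Request:
arm_command:
  rows:
    - [-0.0003,0.0021,-0.04,0.003,0.005,0.003,1]
    - [-0.0003,0.0021,-0.075,0.003,0.005,0.003,1]
    - [-0.0003,0.0021,-0.1,0.003,0.005,0.003,1]
    - [-0.0003,0.0021,-0.115,0.003,0.005,0.003,1]
    - [-0.0003,0.0021,-0.1195,0.003,0.005,0.003,1]
    - [-0.0003,0.0021,-0.1195,0.003,0.005,0.003,1]
    - [-0.0003,0.0021,-0.1195,0.003,0.005,0.003,1]
    - [-0.0003,0.0021,-0.1195,0.003,0.005,0.003,1]

```text
t: 15.18
tool_pos: [0.5256, 0.1824, 0.117]
orientation: [-3.14, -0.081, -0.005]
force: [0.9, -0.1, -1.5]
opening: 0.0075
```

```bash
python3 st.py .524 .1823 .073 -87; python3 - <<'E'
from h import *
c=snap('wrist','w19')
a=c['frame'][100:260,180:370,::-1]
cv2.imwrite('pics/w19d.png',cv2.resize(a,None,fx=4,fy=3.6,interpolation=cv2.INTER_CUBIC))
E
python3 st.py .524 .1823 .073 -87
```

```text
t 15.18 pos [0.5256 0.1824 0.117 ] yang -87.04 z [ 3.2e-03  9.0e-04 -1.0e+00] F [ 0.89 -0.15 -1.5 ] open 0.0075 q [0.24 0.1  1.74 0.   1.3  1.76]
shift shares [-0.0021 -0.0002 -0.055 ] turn shares [-0.002  0.006  0.001] dist rows 1.055961248921607
t 15.23 pos [0.5256 0.1825 0.117 ] yang -87.03 z [ 3.2e-03  9.0e-04 -1.0e+00] F [-0.08 -0.8  -1.04] open 0.0077 q [0.24 0.1  1.74 0.   1.3  1.76]
shift shares [-0.002  -0.0003 -0.055 ] turn shares [-0.002  0.006  0.001] dist rows 1.0550412530569442
```

View pics/w19d.png

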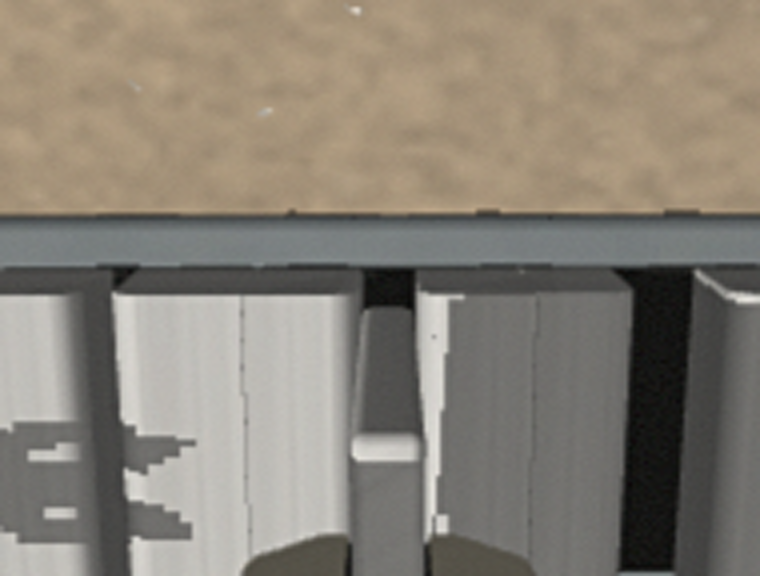

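Request:
arm_command:
  rows:
    - [-0.002,-0.0004,-0.01,0,0.005,0,1]
    - [-0.002,-0.0004,-0.018,0,0.005,0,1]
    - [-0.002,-0.0004,-0.024,0,0.005,0,1]
    - [-0.002,-0.0004,-0.03,0,0.005,0,1]
    - [-0.002,-0.0004,-0.034,0,0.005,0,1]

```text
t: 15.65
tool_pos: [0.5234, 0.1821, 0.0886]
orientation: [-3.14, -0.082, 0.001]
force: [0.8, -0.1, -1.3]
opening: 0.0078
```

```bash
python3 st.py .524 .1822 .0734 -87
```

```text
t 15.65 pos [0.5234 0.1821 0.0886] yang -87.03 z [-7.e-04  6.e-04 -1.e+00] F [ 0.79 -0.07 -1.31] open 0.0078 q [0.24 0.13 1.77 0.   1.25 1.76]
shift shares [ 0.0008  0.0001 -0.019 ] turn shares [-0.001 -0.001  0.001] dist rows 0.36433788424234936
```

Inside the slot by 15 mm with no contact force. Continuing down gently.

Request:
arm_command:
  rows:
    - [0.0005,0,-0.005,0,0,0,1]
    - [0.0005,0,-0.01,0,0,0,1]
    - [0.0005,0,-0.014,0,0,0,1]
    - [0.0005,0,-0.017,0,0,0,1]
    - [0.0005,0,-0.018,0,0,0,1]
    - [0.0005,0,-0.018,0,0,0,1]

```text
t: 16.15
tool_pos: [0.5237, 0.182, 0.074]
orientation: [-3.14, -0.081, 0.002]
force: [-0.2, -0.2, -0.9]
opening: 0.0079
```

```bash
python3 st.py .524 .1822 .0734 -87; python3 - <<'E'
from h import *
c=snap('wrist','w20');c=snap('side','s20')
a=c['frame'][130:230,160:270,::-1]
cv2.imwrite('pics/s20d.png',cv2.resize(a,None,fx=6,fy=6,interpolation=cv2.INTER_CUBIC))
E
python3 st.py
```

```text
t 16.15 pos [0.5237 0.182  0.074 ] yang -87.03 z [-1.e-03  5.e-04 -1.e+00] F [-0.17 -0.19 -0.93] open 0.0079 q [0.24 0.15 1.78 0.   1.22 1.76]
shift shares [ 0.0004  0.0002 -0.0007] turn shares [-0.001 -0.002  0.001] dist rows 0.01622505809005945
t 16.25 pos [0.5239 0.1821 0.0744] yang -87.03 z [-4.e-04  6.e-04 -1.e+00] F [-0.21 -1.35 -0.53] open 0.0077 q [0.24 0.15 1.78 0.   1.22 1.76]
```

View pics/s20d.png

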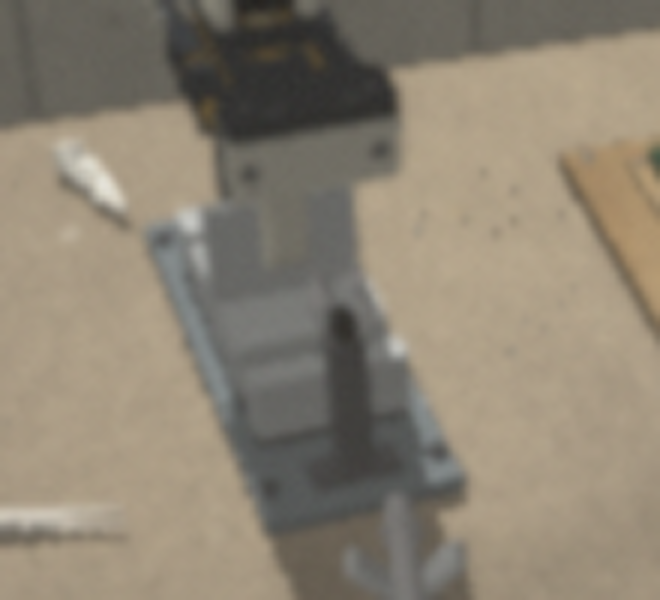

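Still about 1 mm to the floor; press until contact.

Request:
arm_command:
  rows:
    - [0,0,-0.001,0,0,0,1]
    - [0,0,-0.002,0,0,0,1]
    - [0,0,-0.003,0,0,0,1]
    - [0,0,-0.003,0,0,0,1]
    - [0,0,-0.003,0,0,0,1]

```text
t: 16.67
tool_pos: [0.5243, 0.1823, 0.0733]
orientation: [-3.14, -0.082, -0.001]
force: [-4.8, -0.4, 7.6]
opening: 0.0079
```

```bash
python3 st.py
```

```text
t 16.67 pos [0.5243 0.1823 0.0733] yang -87.03 z [ 5.e-04  8.e-04 -1.e+00] F [-4.8  -0.4   7.56] open 0.0079 q [0.24 0.15 1.78 0.   1.22 1.76]
```

Request:
arm_command:
  rows:
    - [0,0,0.0005,0,0,0,0.9]
    - [0,0,0.0005,0,0,0,0.85]
    - [0,0,0.0005,0,0,0,0.8]
    - [0,0,0.0005,0,0,0,0.7]
    - [0,0,0.0005,0,0,0,0.6]
    - [0,0,0.0005,0,0,0,0.6]
    - [0,0,0.02,0,0,0,0.6]
    - [0,0,0.06,0,0,0,0.6]
    - [0,0,0.1,0,0,0,0.6]
    - [0,0,0.14,0,0,0,0.6]
    - [0,0,0.16,0,0,0,0.6]
    - [0,0,0.16,0,0,0,0.6]

```text
t: 17.67
tool_pos: [0.527, 0.1829, 0.2069]
orientation: [-3.138, -0.082, -0.014]
force: [0.4, 0.0, 0.7]
opening: 0.0372
```

```bash
python3 st.py; python3 - <<'E'
from h import *
c=snap('wrist','w21')
c=snap('side','s21')
a=c['frame'][130:270,160:270,::-1]
cv2.imwrite('pics/s21d.png',cv2.resize(a,None,fx=5,fy=4.2,interpolation=cv2.INTER_CUBIC))
E
```

```text
t 17.67 pos [0.527  0.1829 0.2069] yang -87.02 z [ 0.0087  0.0028 -1.    ] F [0.41 0.03 0.71] open 0.0372 q [0.24 0.02 1.65 0.   1.46 1.76]
```

View pics/w21.png

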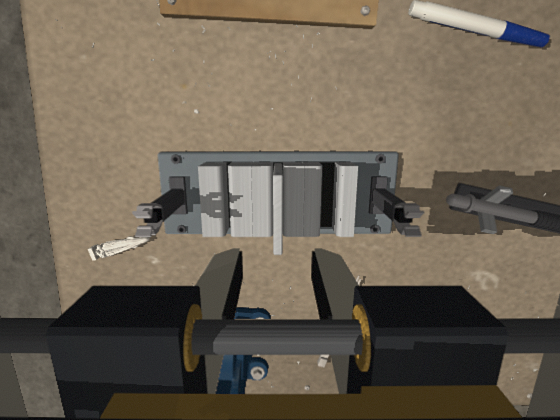

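View pics/s21d.png

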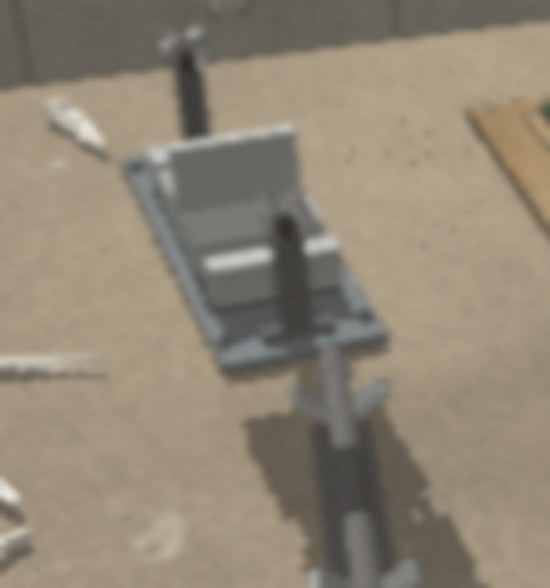

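```bash
python3 - <<'E'
from h import *
import pickle
w=pickle.load(open("w21.pkl","rb"));a=cv2.imread("pics/w21.png")
cv2.imwrite("pics/w21d.png",cv2.resize(a[140:265,220:340],None,fx=5,fy=4.5,interpolation=cv2.INTER_CUBIC))
s=pickle.load(open("s21.pkl","rb"));b=cv2.imread("pics/s21.png")
cv2.imwrite("pics/s21e.png",cv2.resize(b[205:300,205:265],None,fx=8,fy=6,interpolation=cv2.INTER_CUBIC))
for z in(.089,): print(onz(w,(277.5,165),z),onz(w,(278.3,252),z))
E
```

```text
[0.56559581 0.18435563 0.089     ] [0.49089232 0.17973746 0.089     ]
```

View pics/w21d.png

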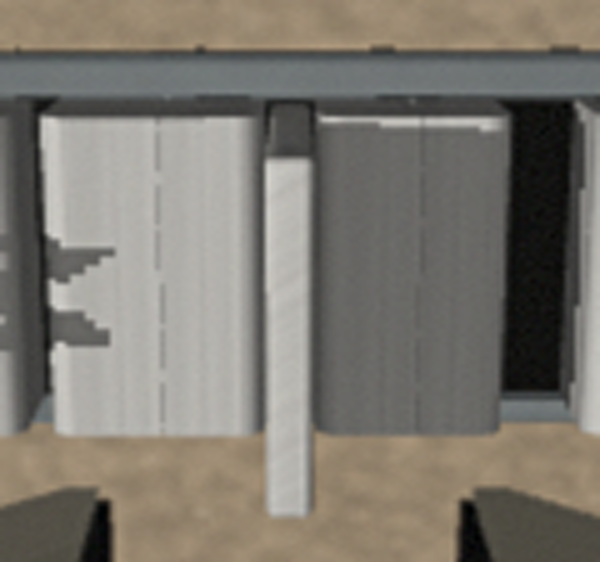

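View pics/s21e.png

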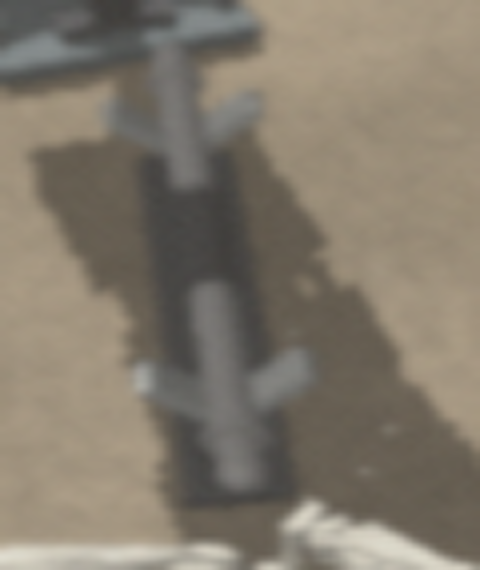

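```bash
python3 -c "
from plant import ticket
print(ticket.close_job())"; python3 st.py
```

```text
the job is handed in; nothing more can be done
None
the job is handed in; nothing more can be done
```

I laid the keeper bar in the V-rest and put the gauge plate home in the middle (10 mm) slot. I handed the job in at about 18 s; it gave no verdict.

- **Bar:** It pitched about 18° in the jaws during the pull out of the clips. I tilted the tool to level it, lowered it into the notches until they took the load (20 N at most) and opened the jaws slowly. The last wrist and side views show it in both notches, sleeve about midway between them. That check was by eye, not measured to the millimetre.
- **Plate:** It went into the slot without measurable side force. It touched the floor at a tool height of 73.3 mm, against 73.4 mm predicted for fully home. After release the wrist view shows it upright, in line with the slot and about flush with the block ends, centred near x = 0.523 m (slot centre about 0.524 m).
- **Arm:** At hand-in the gripper was open, about 13 cm above its release height and touching nothing.
- **Disagreements:** One two-view fix of the bar's lower end, while it hung in the jaws, missed by 13 mm because I had picked a notch in the top view. I dropped it and used the other views. Slot-centre estimates from different views differed by 1–2 mm.

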